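# Check the tube warmer's plate temperature with the sprung surface probe

## Task

Start the temperature logger by pressing its pedal switch with the gripper right down to its stop for a moment, then let it come up again. Then take the surface probe out of its stand and hold its tip on the ringed spot of the warmer's sloping plate, the probe square to the plate and pressed lightly so that the sprung tip is about half-way in, never hard. Finish while holding it there, still gripped and still pressing, for the reading; leave the other things on the bench where they are.

Things in the scene. Friction and masses are not known exactly. Their poses are not given: they have to be found in the camera images.
- spot (a point): centre of the marked spot: a black ring, 32 mm across with a dot inside, in the middle of the warmer's bare aluminium plate, on its surface, about 81 mm above the table. x up the slope, y along the plate's length, z the plate's outward normal. The plate is flat, rigid, and leans back 20 degrees, low edge to the warmer's front.
- warmer: tube warmer, fixed: blue housing 180 x 220 x 50 mm with the sloping aluminium plate, 150 x 200 mm, on top (high edge 107 mm above the table). Origin at the centre of its underside, z up, front (small displays) towards its -x, the robot's side. The plain grey discs in rows either side of the ring are flat well covers, 18 mm across.
- probe_grip (a point): centre of the black square handle of the loose cordless probe (~90 g), upright in its stand; z along the probe, tip to handle top. Handle 22 x 22 mm, flats square to x and y, from 37 mm below this point to 40 mm above. Below it a round guard 30 mm across, its underside 45 mm below this point, resting on the stand; then a 9 mm stem, then the sprung tip, its end 96 mm below this point when out.
- tip_end (a point): centre of the flat round end of the probe's brass tip, 10 mm across, on the probe's axis; z along the probe towards the handle.
- tip (a joint): how far the sprung tip is pushed into the stem: 0 fully out, 0.012 m all the way in (stop). The spring pushes 1 N at 0, 3.2 N at half travel, 5.3 N at the stop.
- stand: the probe's stand: grey block 70 x 70 x 60 mm, fixed, origin at the centre of its underside; the probe's stem hangs in an upright 16 mm hole in its middle, so the probe comes straight up, by at least 55 mm before its tip is clear.
- pedal_pad (a point): point on top of the pedal switch's steel tread, on its centre line, 20 mm from the free end, 110 mm from the hinge; at rest 56 mm above the table, 24 mm lower at the stop (about 9 N). Tread 130 x 78 x 8 mm, rising towards its free end. The point's x points level from free end to hinge at rest, y along the hinge. It springs back up when let go.
- pedal (a joint): angle of the pedal: 0 up at rest, 0.22 rad at its lower stop, where the tread is level.
- dishes: bystander: stack of three clear petri dishes, 88 mm across, 43 mm high; origin at the centre of its underside. Leave alone.
- timer: bystander: white bench timer 60 x 70 x 20 mm; origin at the centre of its underside. Leave alone.
- bottle: bystander: amber bottle, 60 mm across, 120 mm high; origin at the centre of its underside. Leave alone.
- rack: bystander: white rack of capped tubes, 70 x 160 mm, 73 mm high; origin at the centre of its underside. Leave alone.
- jar: bystander: steel jar, 80 mm across, 90 mm high; origin at the centre of its underside. Leave alone.
- tipbox: bystander: grey box with a clear lid, 85 x 120 x 68 mm; origin at the centre of its underside. Leave alone.
Mind the look-alikes: they are no part of the job. What is shaped like the stand but orange is not meant.

How it is judged:
By the outcome, as a careful person would: the job done as asked, in the order asked, and still so for the second after the job is handed in, while the arm keeps its last pose, push and grip.
It also fails if it takes over 58 s, if anything falls off the work surface, if the arm or the gripper's body presses on something with over 40 N, if the wrist force passes 120 N, or if a joint passes its speed limit or range.

## Robot

A 7-joint arm with a two-finger parallel gripper is mounted at the origin on the work surface. World frame = base frame: x ahead of the robot, y to its left, z up, the work surface at z = 0. Lengths are in m, angles in rad, forces in N, time in s.
With the tool pointing down it reaches from about 0.4 to 0.85 m from the base axis. Payload 10.4 kg.
Tool frame: the origin (TCP) lies between the finger pads; the fingertips stand manip.finger_overhang ahead of it and the grasp point (between the pads) lies 11 mm behind it (manip.finger_overhang is the distance from the TCP to the fingertips, in m); x points along the fingers, z is the direction in which the jaws open and shut, and the axes are right-handed (so a half turn about x gives the same grasp; the last joint's range is limited). The gripper opens to 85 mm and grips with 20 to 120 N. Pads are 22 mm wide; open, the fingers measure 114 mm over their backs; the gripper's body (76 mm by 85 mm) begins 54 mm behind the grasp point. The pads swing forward as they close: fully open they stand 13 mm farther back than shut.
Start: joints at [1.246, 0.332, -0.065, 1.46, 0.022, 1.35, -0.088], TCP at [0.186, -0.597, 0.239] pointing down, gripper open.
Joint ranges: [-2.6, 2.6], [-0.5, 2.12], [-1.47, 1.34], [0.16, 2.42], [-1.27, 4.41], [0.06, 2.06], [-2.6, 2.6]. Speed limits (rad/s): [2.22, 2.22, 2.79, 2.79, 3.14, 3.14, 3.14].

## Interface

Orientations are given as a unit quaternion [x, y, z, w].
In Python, from workcell import get_obs, camera, workorder, manip gives the robot as it stands. The module is installed in compiled form; this text tells all that it offers.
- The arm moves only by the tool play_rows, never from a script. Its argument "increments" is text: rows parted by semicolons, each of 4 numbers parted by spaces: the shift along the tool's x, y, z in m, then the turn about the tool's x in rad. A call has 1 to 20 rows; each row shifts and turns the pose as measured when the row begins, along the tool's axes as they then stand; what a row does not reach is not made up. A row lasts 1/10 s, in which the tool goes at most 50 mm and 8.59 degrees, less where a joint would pass 70% of its speed; a pose out of reach is approached as far as the arm can. A call is refused whole if a number of a shift passes 0.05 or a number of a turn 0.15, either way. A call with a gripper value outside its range is refused whole. "hand" is the gripper command: -1 is fully open, 1 is shut, values between are in proportion, set as the call begins (left out, the last holds). The fingers move at their own pace and stop on an object; "squeeze" is the grip in N (left out, the last holds). Time passes only in rows, so rows that do not move let the fingers close. It gives the time, the measured TCP pose, the force and the opening at its end, in the units of the state.
- get_obs(): the state, without advancing time (a new reading comes with each control period).
- camera(name): name is "scene" or "top"; returns a dict with "img" (384x512x3 uint8, blue, green, red), "fov_y" (degrees; the focal length in pixels is half the picture's height over the tangent of half this angle, whatever the lens; pixels are square), "cx", "cy" (the principal point, pixels), "distortion" ([k1, k2, p1, p2, k3] as OpenCV has them; the pictures are not rectified), "R" (3x3) and "t" (3): a world point X has camera coordinates R X + t. Camera axes: x right, y down, z forward; pixel columns grow to the right and rows downward; lengths in m; the calibration is good to about 2 mm. A picture is of the moment at which its call begins. There is no depth.
- workorder.hand_in(): hands the job in, once; it reports no verdict.
The state is a dict: "clock": time; "joint_pos": joint angles; "joint_velocities": joint speeds; "tau": joint torques, N m; "position": TCP position; "ee_rot": TCP orientation; "ft_force": force on the tool from outside, world axes, zero at the start; "torque": the same for the moment, N m; "grip_width": opening from 0.0 (shut) to 1.0 (fully open).
Only numpy, scipy, OpenCV 4.12 (cv2) and the standard library are available. Lean on these libraries where they do the work, as an engineer would, in place of code of your own. Each camera call takes 0.05 s, during which the arm holds its last target.

## Working session

There is one attempt and no reset: what is moved stays moved. The work goes in short steps, Python scripts to look and compute and a tool call to move; the robot and the scene stay as the last step left them, time stands still between calls to the robot, and variables do not carry over. Pictures are saved under pics/ and viewed, and the job is handed in when it is done.

Besides the shell and the picture viewer there is one more tool, called after "Emit:" in YAML: its name, and indented under it one key for each argument. play_rows: Moves the arm, as the interface text tells. Its arguments: {"type":"object","properties":{"increments":{"type":"string"},"hand":{"type":"number"},"squeeze":{"type":"number"}},"required":["increments"]}

```bash
mkdir -p pics; ls
cat > h.py <<'E'
import numpy as np, cv2, json
from workcell import get_obs, camera, workorder, manip
def snap(name,fn):
    c=camera(name); cv2.imwrite('pics/'+fn+'.png',c['img'])
    np.savez('pics/'+fn+'.npz',**{k:np.array(v) for k,v in c.items()})
    return c
def load(fn): return dict(np.load('pics/'+fn+'.npz'))
def KD(c):
    h=c['img'].shape[0]; f=h/2/np.tan(np.radians(float(c['fov_y']))/2)
    return np.array([[f,0,float(c['cx'])],[0,f,float(c['cy'])],[0,0,1]]),np.array(c['distortion'],float)
def proj(c,X):
    K,D=KD(c); r,_=cv2.Rodrigues(np.array(c['R'])); 
    return cv2.projectPoints(np.array(X,float).reshape(-1,3),r,np.array(c['t'],float),K,D)[0].reshape(-1,2)
def ray(c,uv):
    K,D=KD(c); p=cv2.undistortPoints(np.array([[uv]],float),K,D)[0,0]
    R=np.array(c['R']); d=R.T@np.array([p[0],p[1],1]); o=-R.T@np.array(c['t']); return o,d/np.linalg.norm(d)
def atz(c,uv,z):
    o,d=ray(c,uv); return o+d*(z-o[2])/d[2]
def tri(cs,uvs):
    A=np.zeros((3,3));b=np.zeros(3)
    for c,uv in zip(cs,uvs):
        o,d=ray(c,uv);P=np.eye(3)-np.outer(d,d);A+=P;b+=P@o
    X=np.linalg.solve(A,b); return X,[np.linalg.norm((np.eye(3)-np.outer(ray(c,u)[1],ray(c,u)[1]))@(X-ray(c,u)[0])) for c,u in zip(cs,uvs)]
E
python3 - <<'E'
from h import *
o=get_obs(); print({k:np.round(v,4) for k,v in o.items()}); print(manip.finger_overhang,[a for a in dir(manip) if a[0]!='_'])
for n in('scene','top'):
    c=snap(n,n+'0'); print(n,c['fov_y'],c['cx'],c['cy'],c['distortion'],np.round(c['R'],3),np.round(c['t'],3))
    cv2.imwrite(f'pics/{n}0b.png',cv2.resize(c['img'],(800,600),interpolation=cv2.INTER_CUBIC))
E
```

```text
pics
{'clock': np.float64(0.0), 'joint_pos': array([ 1.2464,  0.3329, -0.0648,  1.461 ,  0.0216,  1.3499, -0.0885]), 'joint_velocities': array([ 0.0007,  0.0008, -0.0001, -0.0014, -0.0008,  0.0011,  0.0008]), 'tau': array([ 1.30000e-03, -6.25447e+01,  4.94000e-02, -3.91606e+01,
        1.60000e-02,  1.00000e-02,  0.00000e+00]), 'position': array([ 0.1857, -0.5964,  0.2385]), 'ee_rot': array([ 0.4194,  0.5699, -0.4189,  0.5691]), 'ft_force': array([ 0.6938, -0.3593, -0.2906]), 'torque': array([ 0.0463, -0.036 ,  0.0121]), 'grip_width': np.float64(1.0004)}
0.008 ['MotionError', 'finger_overhang']
scene 42.622021141103666 259.68509774711725 188.26905999387475 [0.02909304 0.         0.         0.         0.        ] [[-0.208  0.978  0.022]
 [ 0.684  0.162 -0.712]
 [-0.699 -0.133 -0.702]] [ 0.096 -0.274  2.149]
top 46.10984449120006 255.80735154280566 186.95642966808435 [-0.0596414  0.         0.         0.         0.       ] [[-0.002 -1.    -0.014]
 [-0.99   0.004 -0.143]
 [ 0.143  0.014 -0.99 ]] [0.008 0.521 1.348]
```

View pics/scene0b.png

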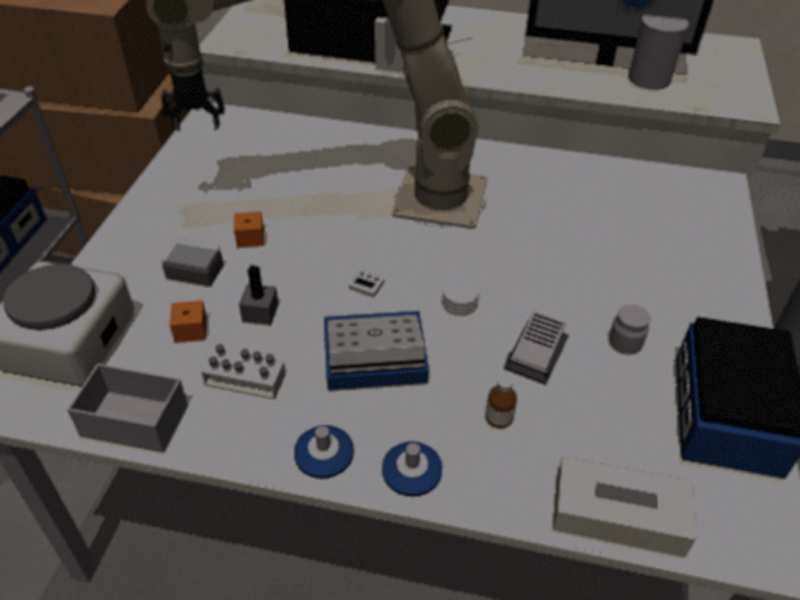

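View pics/top0b.png

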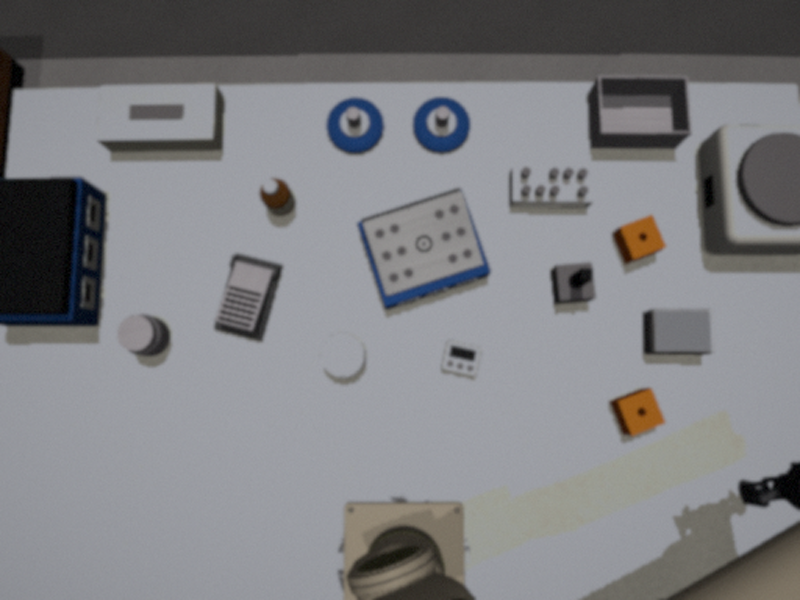

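The scene image shows the probe in a grey stand at (258,300) of 800x600, the warmer at (375,348) and a ribbed pedal at (538,345). Top shows the same things at (575,283), (423,243) and (248,297). Look-alikes are the orange blocks at scene (248,228) and (188,320), and the grey tip box at (193,263). The pedal is the only ribbed tread. Next I'll check close crops.

Run:
```python
from h import *
def crop(fn,u,v,w,h,s):
    im=load(fn)['img'][v:v+h,u:u+w]; im=np.clip(im.astype(float)*1.6,0,255).astype('uint8')
    return cv2.resize(im,(w*s,h*s),interpolation=cv2.INTER_CUBIC)
a=crop('scene0',310,190,64,60,6); b=crop('top0',130,155,64,60,6)
c=crop('scene0',140,160,64,60,6); d=crop('top0',340,155,64,60,6)
cv2.imwrite('pics/cr1.png',np.vstack([np.hstack([a,b])]));cv2.imwrite('pics/cr2.png',np.hstack([c,d]))
cv2.imwrite('pics/cr3.png',np.hstack([crop('scene0',200,190,80,64,5),crop('top0',225,115,80,90,5)[:320]]))
```

```text
(no output)
```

View pics/cr1.png

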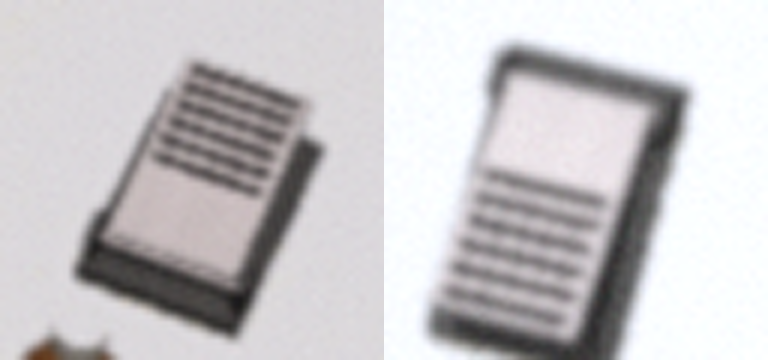

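View pics/cr2.png

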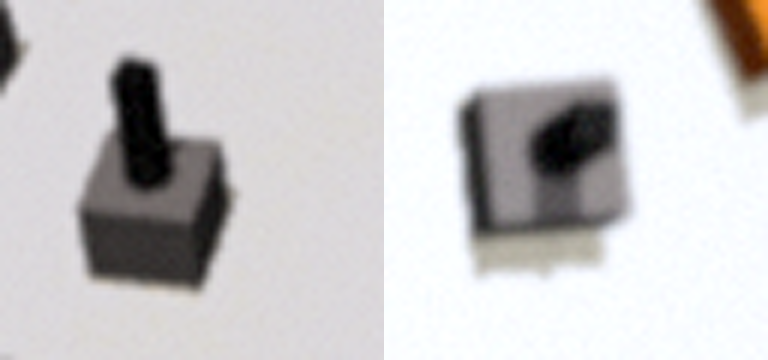

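View pics/cr3.png

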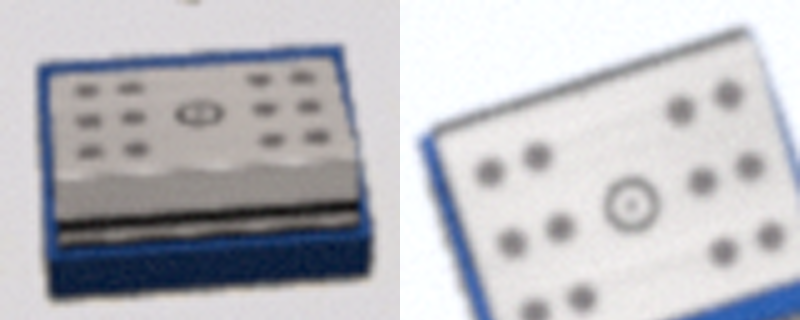

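```bash
cat > fit.py <<'E'
from h import *
from scipy.optimize import least_squares
S,T=load('scene0'),load('top0')
def so(u0,v0,s,pts): return np.array([(u0+p[0]/s-.5+.5/s,v0+p[1]/s-.5+.5/s) for p in pts])
# pedal: local x from free end to hinge
a=.22
def pedal(p):
    x,y,w=p; cx,sx=np.cos(w),np.sin(w)
    L=[]
    for dx,dy in((-20,39),(-20,-39),(110,39),(110,-39)):
        lx=dx*np.cos(a)/1000; z=.056-dx*np.sin(a)/1000; ly=dy/1000
        L.append((x+cx*lx-sx*ly,y+sx*lx+cx*ly,z))
    return np.array(L)
# +y (left of robot) => right in scene, left in top
sc=so(310,190,6,[(312,100),(190,62),(238,287),(107,240)])
tp=so(130,155,6,[(49,305),(198,345),(119,72),(271,100)])
r=least_squares(lambda p:np.r_[(proj(S,pedal(p))-sc).ravel(),(proj(T,pedal(p))-tp).ravel()],[.5,.35,0])
print('pedal',r.x,np.round(r.fun,1))
# stand top corners z=.06
def stand(p):
    x,y,w=p; return np.array([(x+.035*(np.cos(w)*i-np.sin(w)*j),y+.035*(np.sin(w)*i+np.cos(w)*j),.06) for i,j in((1,1),(1,-1),(-1,-1),(-1,1))])
sc=so(140,160,6,[(204,220),(82,208),(108,135),(222,145)])
tp=so(340,155,6,[(475-384,93),(614-384,80),(630-384,212),(490-384,230)])
r2=least_squares(lambda p:np.r_[(proj(S,stand(p))-sc).ravel(),(proj(T,stand(p))-tp).ravel()],[.5,-.3,0])
print('stand',r2.x,np.round(r2.fun,1))
# ring
X,e=tri([S,T],[so(200,190,5,[(200,114)])[0],so(225,115,5,[(631-400,205)])[0]]); print('spot',X,e)
# well discs on plate: rows/cols; use top view lines on plate
d=[so(225,115,5,[(p[0]-400,p[1])])[0] for p in((490,172),(537,156),(681,110),(728,95),(512,243),(560,228),(702,181),(749,166),(536,310),(581,298),(724,252),(770,237))]
def wells(p):
    x,y,z,w,A,B,C=p; L=[]
    for i in(1,0,-1):
        for b in(A,B,-B,-A):
            u=i*C; lx=u*np.cos(np.radians(20)); lz=u*np.sin(np.radians(20))
            L.append((x+np.cos(w)*lx-np.sin(w)*b,y+np.sin(w)*lx+np.cos(w)*b,z+lz))
    L.append((x,y,z)); return np.array(L)
ds=so(200,190,5,[(87,90),(131,89),(260,79),(302,77),(89,121),(133,117),(265,109),(310,106),(91,151),(136,149),(272,140),(317,136),(200,114)])
dt=np.vstack([d,so(225,115,5,[(631-400,205)])])
# in scene ordering: left in scene = -y ; high row (far x) is lowest in scene image
order=[11,10,9,8,7,6,5,4,3,2,1,0,12]
def dss():
    g=ds[:12].reshape(3,4,2)[::-1,::-1].reshape(12,2); return np.vstack([g,ds[12:]])
f=lambda p:np.r_[(proj(T,wells(p))-dt).ravel(),(proj(S,wells(p))-dss()).ravel()]
r3=least_squares(f,[*X,0.2,.08,.05,.04]); print('plate',r3.x,np.round(r3.fun,1), np.abs(r3.fun).mean())
E
python3 fit.py
```

```text
pedal [ 0.47610208  0.32323441 -0.22001564] [-0.1 -0.7 -1.  -1.3  0.3 -1.6  0.2 -1.4 -0.5 -0.8 -0.5 -1.9  0.5 -0.5
 -0.8  0.1]
stand [ 0.53947658 -0.33188398  0.10757108] [-0.8 -0.5  0.1 -0.3  0.6 -1.6  0.5 -1.6 -0.2 -0.6 -0.7 -0.9  0.1 -0.3
  0.5 -0.7]
spot [ 0.61078013 -0.03930219  0.07816583] [np.float64(0.0003898920657301024), np.float64(0.0003898920657301153)]
plate [ 0.61100113 -0.03934833  0.07916153  0.3147724   0.07494066  0.04519725
  0.04482359] [ 0.1 -0.1  0.2  0.1  0.1  0.   0.1 -0.   0.3 -0.1  0.1 -0.1  0.2  0.
  0.1 -0.  -0.1  0.5  0.3 -0.1 -0.  -0.2  0.1 -0.2  0.1 -0.2  0.1  0.2
  0.2 -0.   0.2 -0.1  0.2  0.1  0.   0.1  0.3  0.   0.2  0.1  0.2 -0.2
  0.2  0.   0.1  0.1 -0.  -0.3  0.2  0.1  0.1 -0.1] 0.12978538312321866
```

```bash
cat > sil.py <<'E'
from fit import *
def crp(c,u,v,w,h,s=10):
    im=np.clip(c['img'][v:v+h,u:u+w].astype(float)*1.8,0,255).astype('uint8'); return cv2.resize(im,(w*s,h*s),interpolation=cv2.INTER_CUBIC)
def draw(c,u,v,w,h,s,polys):
    im=crp(c,u,v,w,h,s)
    for P,col in polys:
        q=proj(c,P); q=np.round(((q-[u,v])+.5)*s).astype(int); cv2.polylines(im,[q.reshape(-1,1,2)],True,col,1)
    return im
def handle(x,y,w,tz=(0,0),z0=.105,z=(-.037,.04),k=.011):
    out=[]
    for zz in z:
        out.append(np.array([(x+k*(np.cos(w)*i-np.sin(w)*j),y+k*(np.sin(w)*i+np.cos(w)*j),z0+zz) for i,j in((1,1),(1,-1),(-1,-1),(-1,1))]))
    return out
E
cat > sil1.py <<'E'
from sil import *
def hullmask(c,P,shape,u,v,s):
    q=((proj(c,P)-[u,v])+.5)*s; h=cv2.convexHull(np.round(q*16).astype(np.int32).reshape(-1,1,2))
    m=np.zeros((shape[1]*s,shape[0]*s),np.uint8); cv2.fillConvexPoly(m,h,255,lineType=cv2.LINE_8,shift=4); return cv2.GaussianBlur(cv2.resize(m,shape,interpolation=cv2.INTER_AREA).astype(float)/255,(0,0),.6)
th=np.linspace(0,2*np.pi,24,endpoint=False)
def model(p,c,shape,u,v):
    x,y,w=p; H=np.vstack(handle(x,y,w)); m=hullmask(c,H,shape,u,v,8)
    G=np.vstack([[(x+.015*np.cos(t),y+.015*np.sin(t),z) for t in th] for z in(.06,.068)])
    return np.maximum(m,hullmask(c,G,shape,u,v,8))
regs=[(S,155,165,22,30),(T,366,165,22,24)]
obs=[]
for c,u,v,w,h in regs:
    g=c['img'][v:v+h,u:u+w].astype(float).mean(2); obs.append(g)
    print(np.round(g).astype(int)) if 0 else None
def cost(p):
    t=0
    for (c,u,v,w,h),g in zip(regs,obs):
        m=model(p,c,(w,h),u,v); dark=np.clip((60-g)/(60-15),0,1); t+=((m-dark)**2).sum()
    return t
best=[]
from scipy.optimize import minimize
for w in np.radians(range(-45,45,5)):
    r=minimize(lambda q:cost((q[0],q[1],w)),[.5395,-.332],method='Nelder-Mead',options=dict(xatol=2e-4,fatol=.01,initial_simplex=[[.5395,-.332],[.5425,-.332],[.5395,-.329]]))
    best.append((r.fun,np.degrees(w),*r.x)); print(np.round(best[-1],4))
b=min(best); w=np.radians(b[1])
P=[(q,(0,255,0)) for q in handle(b[2],b[3],w)]
cv2.imwrite('pics/sil1.png',np.hstack([draw(S,145,160,36,44,10,P),draw(T,355,160,40,44,10,P)]))
E
python3 sil1.py|tail -18; python3 -c "
from h import *
for n in('scene0','top0'):print(n,load(n)['img'].mean())"
```

```text
[ 55.4689 -45.       0.5403  -0.3342]
[ 59.4841 -40.       0.5404  -0.3336]
[ 63.2107 -35.       0.5407  -0.3338]
[ 66.4671 -30.       0.5402  -0.3335]
[ 69.4977 -25.       0.5402  -0.333 ]
[ 70.9165 -20.       0.5405  -0.3333]
[ 71.3473 -15.       0.5405  -0.333 ]
[ 70.5841 -10.       0.5403  -0.3334]
[68.7715 -5.      0.5403 -0.3331]
[65.7406  0.      0.5399 -0.3334]
[62.1744  5.      0.5403 -0.3339]
[57.9023 10.      0.5406 -0.3339]
[53.8803 15.      0.5407 -0.3343]
[50.0777 20.      0.5404 -0.3345]
[47.8414 25.      0.5403 -0.335 ]
[47.7181 30.      0.5403 -0.3349]
[48.8504 35.      0.5407 -0.3345]
[51.8907 40.      0.5404 -0.3344]
scene0 91.07866075303819
top0 127.67237514919705
```

View pics/sil1.png

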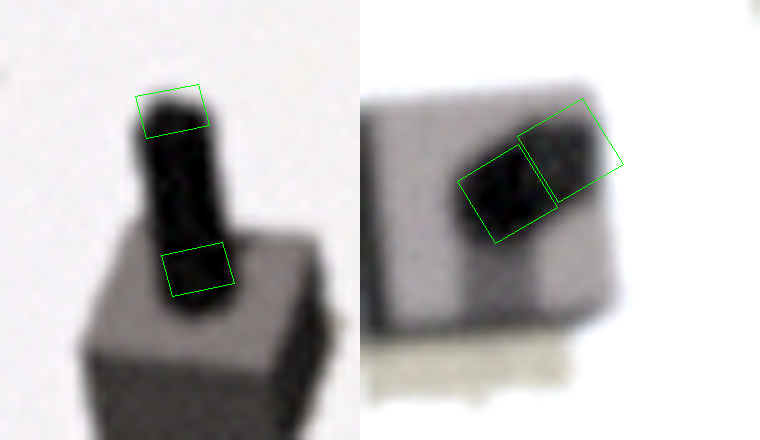

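```bash
cat > sil2.py <<'E'
from sil import *
from scipy.optimize import minimize
th=np.linspace(0,2*np.pi,24,endpoint=False)
def hm(c,P,reg,s=8):
    u,v,w,h=reg; q=((proj(c,P)-[u,v])+.5)*s
    hl=cv2.convexHull(np.round(q*16).astype(np.int32).reshape(-1,1,2)); m=np.zeros((h*s,w*s),np.uint8); cv2.fillConvexPoly(m,hl,255,shift=4)
    return m.astype(float)/255
def down(m,s=8,sig=.7):
    m=cv2.GaussianBlur(m,(0,0),sig*s); return cv2.resize(m,(m.shape[1]//s,m.shape[0]//s),interpolation=cv2.INTER_AREA)
regs=[(S,(150,163,26,30)),(T,(366,163,22,22))]
x0=r2.x; st=stand(x0); stb=st.copy(); stb[:,2]=0
def pred(c,reg,p):
    x,y,w,hh=p
    H=handle(x,y,w); H[1][:,2]+=hh
    top=hm(c,H[1],reg); H=hm(c,np.vstack(H),reg)
    G=hm(c,np.vstack([[(x+.015*np.cos(t),y+.015*np.sin(t),z) for t in th] for z in(.06,.068)]),reg)
    stt=hm(c,st,reg); sa=hm(c,np.vstack([st,stb]),reg)
    side=np.maximum(np.maximum(H,G)-top,0)
    rest=1-np.maximum(np.maximum(H,G),0)
    layers=[top,side,stt*rest,np.maximum(sa-stt,0)*rest,(1-sa)*rest]
    return np.array([down(l) for l in layers])
def cost(p,ret=False):
    t=0;o=[]
    for c,reg in regs:
        u,v,w,h=reg; g=c['img'][v:v+h,u:u+w].astype(float).mean(2)
        A=pred(c,reg,p).reshape(5,-1).T
        wt=np.ones(h*w)
        if c is T:
            vv,uu=np.mgrid[0:h,0:w]; wt[((vv+v>181)).ravel()]=0
        k,*_=np.linalg.lstsq(A*wt[:,None],g.ravel()*wt,rcond=None)
        e=(A@k-g.ravel())*wt/k[4]; t+=(e**2).sum(); o.append((k,e.reshape(h,w)))
    return (t,o) if ret else t
if __name__=='__main__':
    best=[]
    for w in np.radians(range(-45,45,6)):
        r=minimize(lambda q:cost((q[0],q[1],w,q[2])),[.540,-.3335,0],method='Nelder-Mead',options=dict(xatol=2e-4,fatol=1e-3,maxiter=60,initial_simplex=[[.5395,-.332,0],[.5425,-.332,0],[.5395,-.329,0],[.5395,-.332,-.004]]))
        best.append((r.fun,np.degrees(w),*r.x)); print(np.round(best[-1],4))
    b=min(best); t,o=cost((b[2],b[3],np.radians(b[1]),b[4]),True); print([np.round(k) for k,_ in o])
E
python3 sil2.py|tail -20
```

```text
0.04482359] [ 0.1 -0.1  0.2  0.1  0.1  0.   0.1 -0.   0.3 -0.1  0.1 -0.1  0.2  0.
  0.1 -0.  -0.1  0.5  0.3 -0.1 -0.  -0.2  0.1 -0.2  0.1 -0.2  0.1  0.2
  0.2 -0.   0.2 -0.1  0.2  0.1  0.   0.1  0.3  0.   0.2  0.1  0.2 -0.2
  0.2  0.   0.1  0.1 -0.  -0.3  0.2  0.1  0.1 -0.1] 0.12978538312321866
[ 3.8227e+00 -4.5000e+01  5.4030e-01 -3.3540e-01 -6.6000e-03]
[ 4.433e+00 -3.900e+01  5.405e-01 -3.352e-01 -6.200e-03]
[ 5.0527e+00 -3.3000e+01  5.4030e-01 -3.3540e-01 -6.8000e-03]
[ 5.4983e+00 -2.7000e+01  5.4020e-01 -3.3550e-01 -6.5000e-03]
[ 5.5934e+00 -2.1000e+01  5.4050e-01 -3.3550e-01 -6.6000e-03]
[ 5.4705e+00 -1.5000e+01  5.4110e-01 -3.3520e-01 -6.2000e-03]
[ 4.8767e+00 -9.0000e+00  5.4050e-01 -3.3550e-01 -6.5000e-03]
[ 4.1399 -3.      0.5407 -0.3355 -0.006 ]
[ 3.3176  3.      0.5409 -0.3353 -0.0064]
[ 2.6671e+00  9.0000e+00  5.4090e-01 -3.3520e-01 -5.9000e-03]
[ 2.5263e+00  1.5000e+01  5.4070e-01 -3.3530e-01 -6.0000e-03]
[ 3.1845e+00  2.1000e+01  5.4070e-01 -3.3510e-01 -6.0000e-03]
[ 4.4334e+00  2.7000e+01  5.4050e-01 -3.3530e-01 -6.4000e-03]
[ 3.655e+00  3.300e+01  5.401e-01 -3.353e-01 -7.000e-03]
[ 3.4685e+00  3.9000e+01  5.4050e-01 -3.3530e-01 -6.2000e-03]
[array([  6.,   4.,  68., -12., 136.]), array([ 33.,   8.,  97.,   0., 160.])]
```

```bash
cat >> h.py <<'E'
from scipy.spatial.transform import Rotation as Ro
def to_tool(target,o=None):
    o=o or get_obs(); R=Ro.from_quat(o['ee_rot']).as_matrix(); return R.T@(np.array(target)-o['position'])
E
python3 - <<'E'
from h import *
o=get_obs(); print(Ro.from_quat(o['ee_rot']).as_matrix().round(3))
T=load('top0')
for n,p,z in(('rack near L',(512,206),0),('rack near R',(590,206),0),('orange',(628,262),0),('stand far L',(555,266),.06),('bottleL',(278,215),0),('jar',(150,345),0)):print(n,atz(T,np.array(p)*.64,z).round(3))
for t in((.5,-.25,.2),):print(to_tool(t).round(3))
R=Ro.from_quat(o['ee_rot']).as_matrix()
print((R.T@(np.array([.476,.323,.12])-[.5,-.25,.2])).round(3))
E
```

```text
[[-0.     0.955  0.297]
 [ 0.001  0.297 -0.955]
 [-1.    -0.    -0.001]]
rack near L [ 0.705 -0.224  0.   ]
rack near R [ 0.704 -0.385  0.   ]
orange [ 0.587 -0.457  0.   ]
stand far L [ 0.568 -0.295  0.06 ]
bottleL [0.688 0.258 0.   ]
jar [0.421 0.513 0.   ]
[ 0.039  0.403 -0.237]
[ 0.081  0.147 -0.554]
```

Emit:
play_rows:
  increments: "0 0.04 -0.024 0;0 0.04 -0.024 0;0 0.04 -0.024 0;0 0.04 -0.024 0;0 0.04 -0.024 0;0 0.04 -0.024 0;0 0.04 -0.024 0;0 0.04 -0.024 0;0 0.04 -0.024 0;0 0.04 -0.024 0;0 0.012 -0.046 0;0 0.012 -0.046 0;0 0.012 -0.046 0;0 0.012 -0.046 0;0 0.012 -0.046 0;0 0.012 -0.046 0;0 0.012 -0.046 0;0 0.012 -0.046 0;0 0.012 -0.046 0;0 0.012 -0.046 0"
  hand: 1
  squeeze: 40

```text
clock: 2.1
position: [0.4835, 0.2521, 0.2334]
ee_rot: [0.423, 0.569, -0.425, 0.563]
ft_force: [1.3, -0.3, 0.3]
grip_width: 0.0
```

Run:
```python
from h import *
o=get_obs(); print(o['clock'],o['position'],o['joint_pos'].round(2),o['grip_width'],o['ft_force'].round(2)); print(to_tool([.476,.323,.12]).round(4)); print(Ro.from_quat(o['ee_rot']).as_matrix().round(3))
```

```text
2.1 [0.48346314 0.25205644 0.23336394] [ 0.1   0.25 -0.77  1.64  0.17  1.33 -1.97] 0.00039667884330458304 [ 1.25 -0.32  0.3 ]
[ 0.1137  0.0137 -0.0695]
[[-0.009  0.959  0.282]
 [ 0.003  0.282 -0.959]
 [-1.    -0.008 -0.006]]
```

Emit:
play_rows:
  increments: "0.02 0.005 -0.024 0;0.03 0.005 -0.024 0;0.03 0.004 -0.022 0;0.03 0 0 0;0 0 0 0;0 0 0 0"

```text
clock: 2.7
position: [0.4717, 0.3356, 0.1203]
ee_rot: [0.42, 0.573, -0.421, 0.564]
ft_force: [0.6, 0.3, 0.6]
grip_width: -0.0
```

Run:
```python
from h import *
o=get_obs(); print(o['clock'],o['ft_force'].round(2)); print(to_tool([.476,.323,.064]).round(4)); 
S=snap('scene','scene1');T=snap('top','top1')
f=lambda c,u,v:cv2.resize(np.clip(c['img'][v:v+80,u:u+80]*1.5,0,255).astype('uint8'),(400,400),interpolation=cv2.INTER_CUBIC)
for c in(S,T):
    q=proj(c,[.476,.323,.056])[0]; print(q); c['img']=cv2.circle(c['img'].copy(),tuple(np.round(q).astype(int)),1,(0,255,0),-1)
cv2.imwrite('pics/p1.png',np.hstack([f(S,300,170),f(T,120,145)]))
```

```text
2.7 [0.64 0.3  0.62]
[0.0562 0.0009 0.0139]
[348.87568541 206.49770332]
[151.64066297 201.29288075]
```

View pics/p1.png

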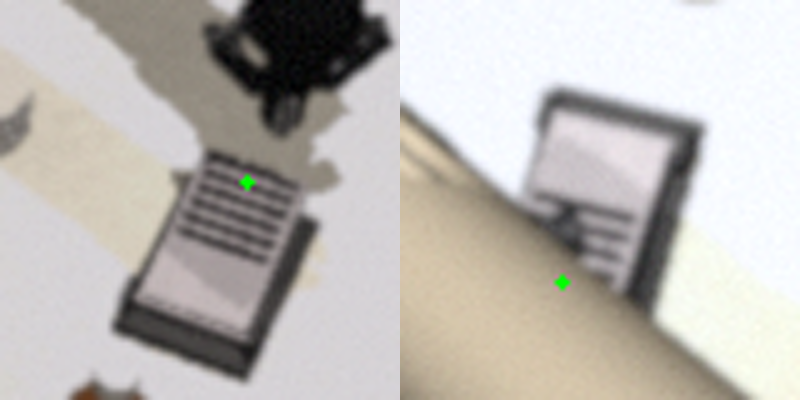

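Emit:
play_rows:
  increments: "0.01 0 0.014 0;0.02 0 0 0;0.02 0 0 0;0 0 0 0"

```text
clock: 3.2
position: [0.4814, 0.3172, 0.0732]
ee_rot: [0.425, 0.569, -0.42, 0.565]
ft_force: [-1.8, -0.1, 0.4]
grip_width: 0.0
```

Run:
```python
from h import *
o=get_obs(); print(o['clock'],o['ft_force'].round(2)); print(to_tool([.476,.323,.064]).round(4))
```

```text
3.2 [-1.78 -0.12  0.38]
[ 0.0092 -0.0036 -0.007 ]
```

Emit:
play_rows:
  increments: "0.008 -0.003 -0.004 0;0.008 0 0 0;0.008 0 0 0;0 0 0 0"

```text
clock: 3.6
position: [0.4795, 0.3203, 0.0511]
ee_rot: [0.427, 0.568, -0.419, 0.565]
ft_force: [-1.8, -1.3, 6.2]
grip_width: 0.003
```

Run:
```python
from h import *
o=get_obs(); print(o['clock'],o['position'],o['ft_force'].round(2)); print(to_tool([.476,.323,.04]).round(4))
```

```text
3.6 [0.47945041 0.32030024 0.05113984] [-1.8  -1.33  6.24]
[ 0.0112 -0.0026 -0.0035]
```

Emit:
play_rows:
  increments: "0.005 0 0 0;0.005 0 0 0;0.004 0 0 0;0.002 0 0 0"

```text
clock: 4.0
position: [0.479, 0.3213, 0.0388]
ee_rot: [0.426, 0.568, -0.419, 0.566]
ft_force: [-10.8, -8.6, 31.5]
grip_width: 0.001
```

Emit:
play_rows:
  increments: "0 0 0 0;0 0 0 0;0 0 0 0"

```text
clock: 4.3
position: [0.4792, 0.3211, 0.0421]
ee_rot: [0.425, 0.567, -0.42, 0.567]
ft_force: [-2.3, -1.6, 8.1]
grip_width: -0.0
```

Run:
```python
from h import *
S=snap('scene','scene2')
im=cv2.resize(np.clip(S['img'][170:250,300:380]*1.5,0,255).astype('uint8'),(500,500),interpolation=cv2.INTER_CUBIC);cv2.imwrite('pics/p2.png',im)
```

```text
(no output)
```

View pics/p2.png

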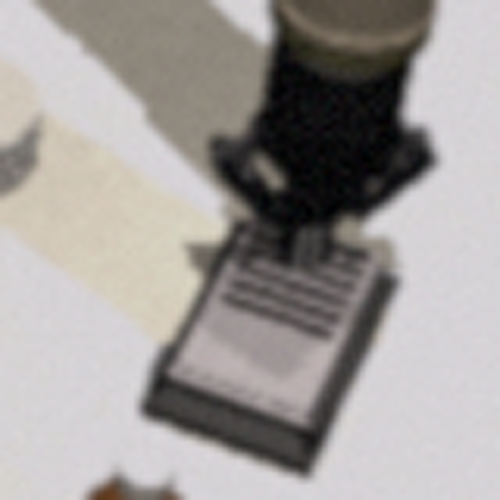

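Emit:
play_rows:
  increments: "0.004 0 0 0;0.002 0 0 0;0.002 0 0 0;0.002 0 0 0;0.002 0 0 0"

```text
clock: 4.85
position: [0.4792, 0.3214, 0.0392]
ee_rot: [0.424, 0.565, -0.421, 0.569]
ft_force: [-9.7, -7.6, 23.9]
grip_width: 0.0
```

Held at the stop at about 24 N. Now I'll let it come up.

Emit:
play_rows:
  increments: "-0.01 0 0 0;-0.02 0 0 0;-0.04 0 0 0;-0.05 0 0 0;-0.045 0 0 0;0 -0.005 0.04 0;0 -0.005 0.05 0;0 -0.005 0.05 0;0 -0.005 0.05 0;0 -0.005 0.05 0;0 -0.005 0.05 0;0 -0.005 0.05 0;0 -0.005 0.05 0;0 -0.005 0.05 0;0 -0.005 0.05 0;0 -0.005 0.05 0;0 -0.005 0.04 0;0 0 0.02 0;0 0 0 0;0 0 0 0"
  hand: -1
  squeeze: 20

```text
clock: 6.85
position: [0.5963, -0.277, 0.2181]
ee_rot: [0.424, 0.562, -0.417, 0.575]
ft_force: [-0.1, 0.3, -0.0]
grip_width: 1.004
```

```bash
cat > st.py <<'E'
from h import *
import sys
o=get_obs(); R=Ro.from_quat(o['ee_rot']).as_matrix()
print(o['clock'],o['position'].round(4),'F',o['ft_force'].round(2),'j',o['joint_pos'].round(2),'w',round(float(o['grip_width']),3))
print('x',R[:,0].round(4),'z az',np.arctan2(R[1,2],R[0,2]).round(4))
if len(sys.argv)>3: print('to_tool',to_tool([float(a) for a in sys.argv[1:4]],o).round(4))
E
python3 st.py .5405 -.3345 .20; python3 -c "
from h import *
S=snap('scene','scene3');T=snap('top','top3')
f=lambda c,u,v:cv2.resize(np.clip(c['img'][v:v+80,u:u+80]*1.5,0,255).astype('uint8'),(400,400),interpolation=cv2.INTER_CUBIC)
cv2.imwrite('pics/p3.png',np.hstack([f(S,300,170),f(T,120,145)]))"
```

```text
6.85 [ 0.5963 -0.277   0.2181] F [-0.09  0.33 -0.05] j [ 0.7   0.44 -0.45  1.4   0.19  1.33 -1.03] w 1.004
x [ 0.0199 -0.0034 -0.9998] z az -1.2737
to_tool [ 0.0172 -0.0705  0.0385]
```

View pics/p3.png

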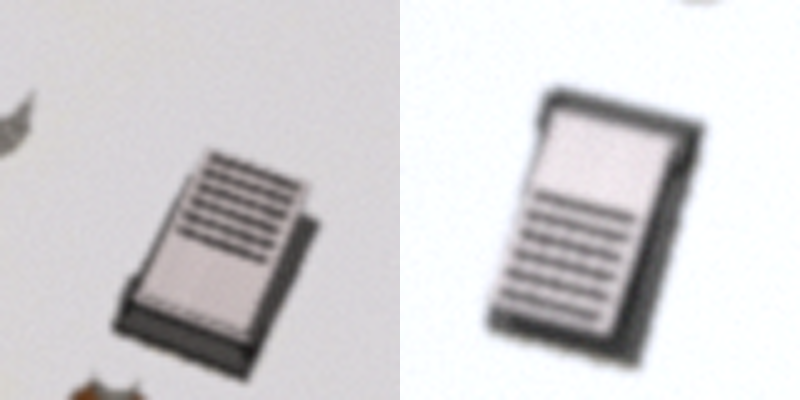

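Emit:
play_rows:
  increments: "0 -0.025 0.015 0.05;0 -0.025 0.015 0.03;0 -0.016 0.006 0;0 0 0 0;0 0 0 0"

```text
clock: 7.45
position: [0.5426, -0.3207, 0.2186]
ee_rot: [0.444, 0.547, -0.435, 0.56]
ft_force: [-0.1, 0.8, -0.2]
grip_width: 0.999
```

```bash
python3 st.py .5405 -.3345 .094; python3 -c "
from h import *
S=snap('scene','scene4');T=snap('top','top4')
f=lambda c,u,v:cv2.resize(np.clip(c['img'][v:v+80,u:u+80]*1.5,0,255).astype('uint8'),(400,400),interpolation=cv2.INTER_CUBIC)
cv2.imwrite('pics/p4.png',np.hstack([f(S,125,140),f(T,330,140)]))"
```

```text
7.45 [ 0.5426 -0.3207  0.2186] F [-0.08  0.78 -0.16] j [ 0.8   0.37 -0.43  1.48  0.15  1.3  -0.98] w 0.999
x [ 0.0222 -0.0019 -0.9998] z az -1.3422
to_tool [ 0.1246 -0.0078  0.012 ]
```

View pics/p4.png

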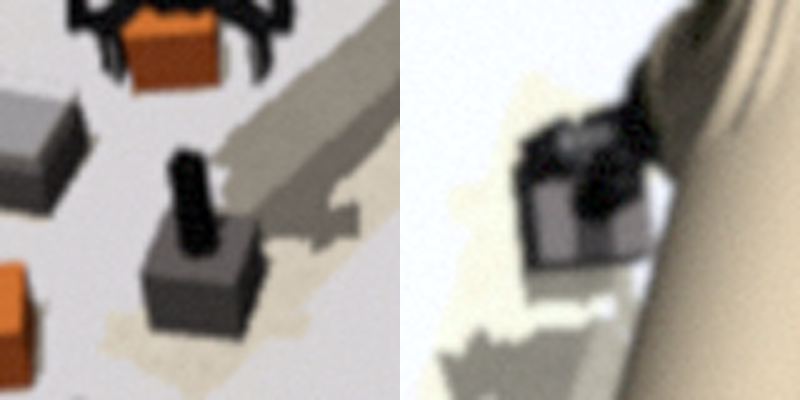

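Emit:
play_rows:
  increments: "0 -0.008 0.012 0;0.03 0 0 0;0.03 0 0 0;0 0 0 0"

```text
clock: 7.95
position: [0.5412, -0.3349, 0.1579]
ee_rot: [0.443, 0.547, -0.434, 0.562]
ft_force: [-0.4, 0.1, 0.7]
grip_width: 0.997
```

```bash
python3 st.py .5405 -.3345 .094
```

```text
7.95 [ 0.5412 -0.3349  0.1579] F [-0.42  0.11  0.69] j [ 0.81  0.43 -0.41  1.53  0.17  1.19 -0.97] w 0.997
x [ 0.0249 -0.0028 -0.9997] z az -1.3372
to_tool [ 0.0638 -0.0021 -0.0012]
```

Emit:
play_rows:
  increments: "0.03 -0.002 -0.001 0.012;0.025 0 0 0;0.009 0 0 0;0 0 0 0;0 0 0 0"

```text
clock: 8.45
position: [0.5437, -0.337, 0.0982]
ee_rot: [0.446, 0.543, -0.436, 0.562]
ft_force: [0.2, -0.8, 0.2]
grip_width: 0.999
```

```bash
python3 st.py .5405 -.3345 .094; python3 -c "
from h import *
S=snap('scene','scene5');T=snap('top','top5')
f=lambda c,u,v:cv2.resize(np.clip(c['img'][v:v+80,u:u+80]*1.5,0,255).astype('uint8'),(400,400),interpolation=cv2.INTER_CUBIC)
cv2.imwrite('pics/p5.png',np.hstack([f(S,125,140),f(T,330,140)]))"
```

```text
8.45 [ 0.5437 -0.337   0.0982] F [ 0.23 -0.76  0.17] j [ 0.8   0.49 -0.4   1.59  0.2   1.08 -1.  ] w 0.999
x [ 0.0299 -0.0054 -0.9995] z az -1.3485
to_tool [ 0.0041 -0.0027 -0.0032]
```

View pics/p5.png

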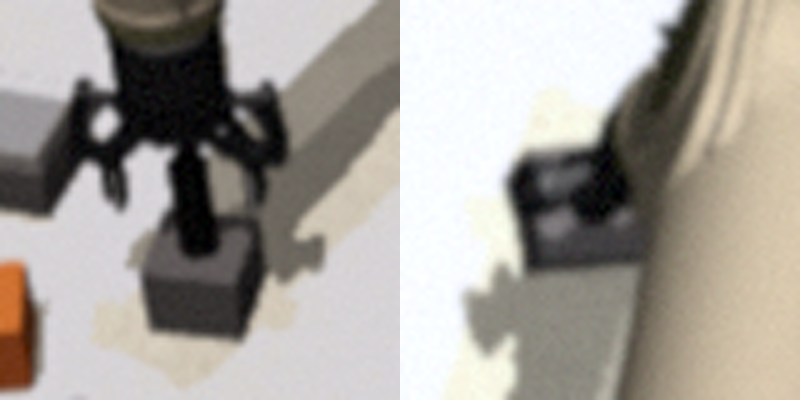

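Emit:
play_rows:
  increments: "0.003 -0.003 -0.003 0;0 0 0 0;0 0 0 0;0 0 0 0;0 0 0 0;0 0 0 0;0 0 0 0;0 0 0 0"
  hand: 1
  squeeze: 20

```text
clock: 9.35
position: [0.5411, -0.335, 0.0981]
ee_rot: [0.447, 0.541, -0.436, 0.563]
ft_force: [-0.8, -0.3, 1.6]
grip_width: 0.313
```

```bash
python3 st.py .5405 -.3345 .094
```

```text
9.35 [ 0.5411 -0.335   0.0981] F [-0.83 -0.34  1.6 ] j [ 0.8   0.48 -0.4   1.6   0.2   1.07 -1.  ] w 0.313
x [ 0.0334 -0.0078 -0.9994] z az -1.3484
to_tool [ 0.0041 -0.0006 -0.0007]
```

Emit:
play_rows:
  increments: "0 0 0 0;0 0 0 0;0 0 0 0"

```text
clock: 9.65
position: [0.5411, -0.335, 0.0981]
ee_rot: [0.447, 0.541, -0.436, 0.563]
ft_force: [-1.3, -0.0, 0.2]
grip_width: 0.311
```

```bash
python3 st.py; python3 -c "
from h import *
S=snap('scene','scene6');T=snap('top','top6')
f=lambda c,u,v:cv2.resize(np.clip(c['img'][v:v+60,u:u+60]*1.8,0,255).astype('uint8'),(400,400),interpolation=cv2.INTER_CUBIC)
cv2.imwrite('pics/p6.png',np.hstack([f(S,135,150),f(T,340,150)]))"
```

```text
9.65 [ 0.5411 -0.335   0.0981] F [-1.33 -0.04  0.16] j [ 0.8   0.48 -0.4   1.6   0.2   1.07 -1.  ] w 0.311
x [ 0.0334 -0.0078 -0.9994] z az -1.3484
```

View pics/p6.png

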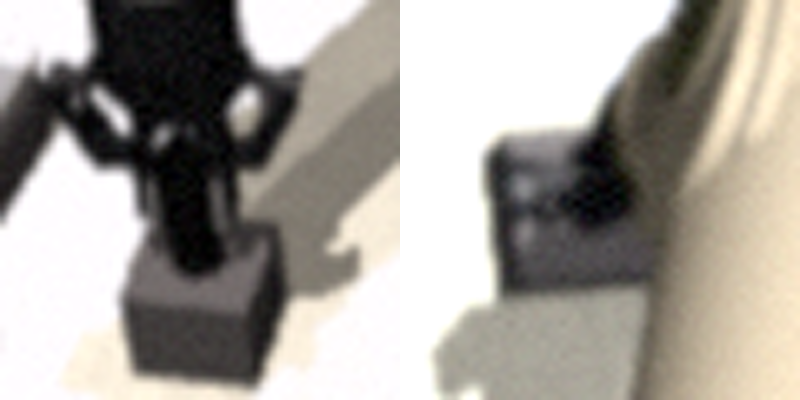

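Emit:
play_rows:
  increments: "-0.01 0 0 0;-0.02 0 0 0;-0.02 0 0 0;-0.02 0 0 0;0 0 0 0;0 0 0 0"

```text
clock: 10.35
position: [0.5381, -0.3344, 0.1716]
ee_rot: [0.446, 0.542, -0.436, 0.563]
ft_force: [-0.7, -0.5, -2.0]
grip_width: 0.314
```

```bash
python3 st.py .5411 -.335 .168; python3 -c "
from h import *
S=snap('scene','scene7');T=snap('top','top7')
f=lambda c,u,v:cv2.resize(np.clip(c['img'][v:v+60,u:u+60]*1.8,0,255).astype('uint8'),(400,400),interpolation=cv2.INTER_CUBIC)
cv2.imwrite('pics/p7.png',np.hstack([f(S,135,140),f(T,340,150)]))"
```

```text
10.35 [ 0.5381 -0.3344  0.1716] F [-0.67 -0.46 -1.97] j [ 0.81  0.4  -0.42  1.54  0.16  1.2  -0.98] w 0.314
x [ 0.0325 -0.0074 -0.9994] z az -1.3483
to_tool [0.0037 0.0027 0.0012]
```

View pics/p7.png

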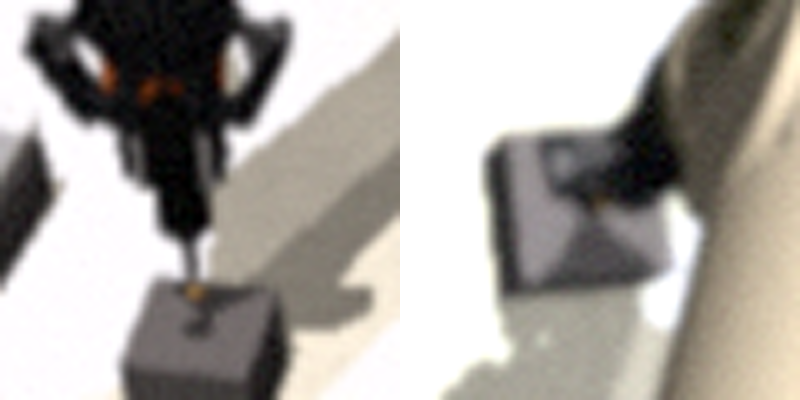

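Emit:
play_rows:
  increments: "0 0.02 0 0;0 0.025 0 0;0 0.012 0 0;0.015 0 0 0;0.02 0 0 0;0.01 0 0 0;0 0 0 0"

```text
clock: 11.15
position: [0.5915, -0.3222, 0.118]
ee_rot: [0.446, 0.545, -0.438, 0.559]
ft_force: [-0.1, -0.7, -1.2]
grip_width: 0.312
```

```bash
python3 st.py .5411 -.335 .124; python3 -c "
from h import *
S=snap('scene','scene8');T=snap('top','top8')
f=lambda c,u,v:cv2.resize(np.clip(c['img'][v:v+60,u:u+60]*1.8,0,255).astype('uint8'),(400,400),interpolation=cv2.INTER_CUBIC)
cv2.imwrite('pics/p8.png',np.hstack([f(S,135,150),f(T,340,140)]))"
```

```text
11.15 [ 0.5915 -0.3222  0.118 ] F [-0.08 -0.75 -1.18] j [ 0.73  0.54 -0.4   1.46  0.22  1.16 -1.06] w 0.312
x [ 0.0225 -0.0037 -0.9997] z az -1.3499
to_tool [-0.0071 -0.0519  0.0015]
```

View pics/p8.png

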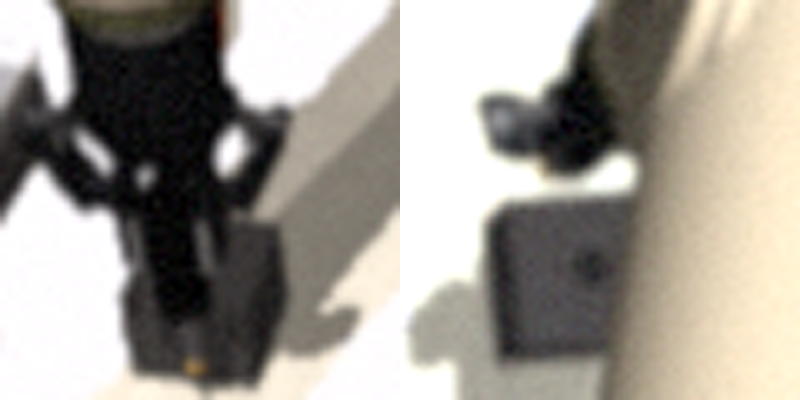

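Emit:
play_rows:
  increments: "0 -0.008 0 0;0 -0.008 0 0;0 -0.008 0 0;0 0 0 0"

```text
clock: 11.65
position: [0.5685, -0.3289, 0.1225]
ee_rot: [0.447, 0.542, -0.437, 0.562]
ft_force: [0.9, -0.4, -0.8]
grip_width: 0.253
```

```bash
python3 st.py .5411 -.335 .124; python3 -c "
from h import *
S=snap('scene','scene9');T=snap('top','top9')
f=lambda c,u,v:cv2.resize(np.clip(c['img'][v:v+60,u:u+60]*1.8,0,255).astype('uint8'),(400,400),interpolation=cv2.INTER_CUBIC)
cv2.imwrite('pics/p9.png',np.hstack([f(S,135,150),f(T,340,140)]))"
```

```text
11.65 [ 0.5685 -0.3289  0.1225] F [ 0.86 -0.38 -0.8 ] j [ 0.76  0.5  -0.41  1.52  0.2   1.14 -1.03] w 0.253
x [ 0.0304 -0.0068 -0.9995] z az -1.3507
to_tool [-0.0023 -0.028  -0.0001]
```

View pics/p9.png

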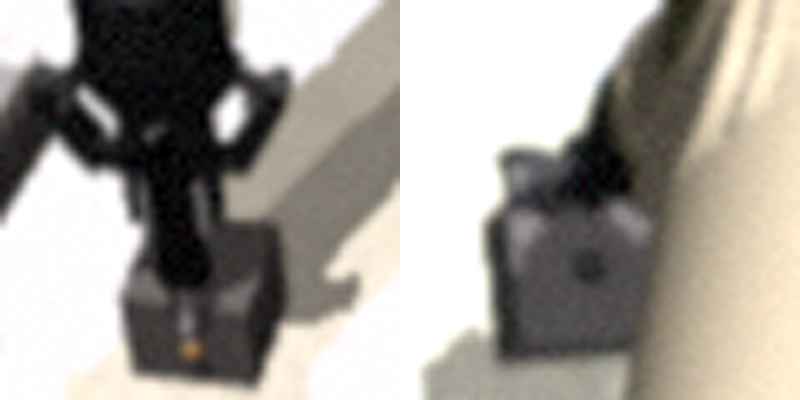

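Emit:
play_rows:
  increments: "0 -0.006 0 0;0 -0.006 0 0;0 -0.003 0 0;0 0 0 0"

```text
clock: 12.15
position: [0.5553, -0.3313, 0.1226]
ee_rot: [0.447, 0.542, -0.436, 0.563]
ft_force: [3.3, 0.4, -1.6]
grip_width: 0.256
```

```bash
python3 st.py .5411 -.335 .124; python3 -c "
from h import *
S=snap('scene','scene10');T=snap('top','top10')
f=lambda c,u,v:cv2.resize(np.clip(c['img'][v:v+60,u:u+60]*1.8,0,255).astype('uint8'),(400,400),interpolation=cv2.INTER_CUBIC)
cv2.imwrite('pics/p10.png',np.hstack([f(S,135,150),f(T,340,140)]))"
```

```text
12.15 [ 0.5553 -0.3313  0.1226] F [ 3.31  0.41 -1.58] j [ 0.79  0.47 -0.41  1.55  0.19  1.13 -1.01] w 0.256
x [ 0.0337 -0.0066 -0.9994] z az -1.3487
to_tool [-0.0019 -0.0146  0.0005]
```

View pics/p10.png

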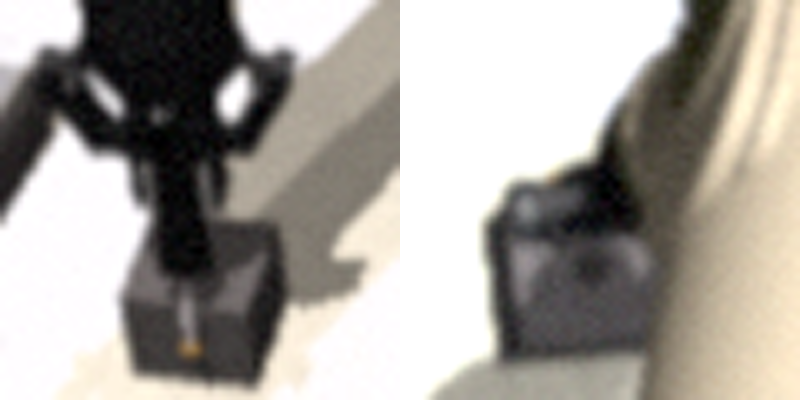

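Emit:
play_rows:
  increments: "0 0.006 0 0;-0.02 0.006 0 0;-0.03 0 0 0;-0.03 0 0 0;0 0 0 0;0 0 0 0"

```text
clock: 12.85
position: [0.5623, -0.3281, 0.2024]
ee_rot: [0.445, 0.545, -0.438, 0.559]
ft_force: [0.7, 0.5, -2.0]
grip_width: 0.253
```

```bash
python3 st.py .5411 -.335 .124
cat > tip.py <<'E'
from h import *
import sys
def tipblob(c):
    im=c['img'].astype(float); b,g,r=im[...,0],im[...,1],im[...,2]
    s=np.clip(r-b-np.maximum(0,0),0,None); return s
n=sys.argv[1]
S=snap('scene','scene'+n);T=snap('top','top'+n)
o=get_obs(); R=Ro.from_quat(o['ee_rot']).as_matrix()
g=o['position']-.011*R[:,0]
for c,nm in((S,'s'),(T,'t')):
    q=proj(c,g-[0,0,.08])[0].round().astype(int); u,v=max(0,q[0]-30),max(0,q[1]-30)
    im=np.clip(c['img'][v:v+60,u:u+60].astype(float)*1.8,0,255).astype('uint8'); cv2.imwrite(f'pics/{nm}{n}c.png',cv2.resize(im,None,fx=10,fy=10,interpolation=cv2.INTER_CUBIC)); print(nm,u,v,'grasp px',proj(c,g)[0].round(1))
    s=tipblob(c)[v:v+60,u:u+60]; k=np.argwhere(s>25); 
    for a in k[:40]: print((a[1]+u,a[0]+v,int(s[a[0],a[1]])),end=' ')
    print()
E
python3 tip.py 11; python3 -c "
import cv2,numpy as np
cv2.imwrite('pics/p11.png',cv2.resize(np.hstack([cv2.imread('pics/s11c.png'),cv2.imread('pics/t11c.png')]),(800,400)))"
```

```text
12.85 [ 0.5623 -0.3281  0.2024] F [ 0.67  0.54 -2.02] j [ 0.77  0.43 -0.42  1.44  0.17  1.29 -1.01] w 0.253
x [ 0.0218 -0.0048 -0.9998] z az -1.3496
to_tool [ 0.078  -0.0238  0.0013]
s 132 148 grasp px [159.  160.2]
(np.int64(165), np.int64(148), 35) (np.int64(166), np.int64(148), 59) (np.int64(167), np.int64(148), 58) (np.int64(168), np.int64(148), 29) (np.int64(165), np.int64(149), 40) (np.int64(166), np.int64(149), 63) (np.int64(167), np.int64(149), 59) (np.int64(168), np.int64(149), 37) (np.int64(156), np.int64(150), 28) (np.int64(165), np.int64(150), 38) (np.int64(166), np.int64(150), 58) (np.int64(167), np.int64(150), 61) (np.int64(168), np.int64(150), 38) (np.int64(155), np.int64(151), 30) (np.int64(166), np.int64(151), 47) (np.int64(167), np.int64(151), 49) (np.int64(168), np.int64(151), 27) (np.int64(160), np.int64(187), 32) (np.int64(161), np.int64(187), 33) (np.int64(162), np.int64(187), 27) (np.int64(161), np.int64(188), 26) 
t 342 138 grasp px [378.8 162.2]
(np.int64(400), np.int64(138), 26) (np.int64(401), np.int64(138), 28) (np.int64(401), np.int64(139), 30) (np.int64(
[... 584 characters left out ...]
 (np.int64(400), np.int64(146), 26) (np.int64(398), np.int64(147), 28) (np.int64(399), np.int64(147), 28) (np.int64(398), np.int64(148), 27) (np.int64(397), np.int64(149), 26) (np.int64(398), np.int64(149), 26) (np.int64(398), np.int64(150), 26) (np.int64(401), np.int64(163), 26) (np.int64(401), np.int64(171), 26) (np.int64(401), np.int64(172), 26) (np.int64(398), np.int64(174), 26) (np.int64(398), np.int64(175), 26) (np.int64(401), np.int64(175), 27) (np.int64(398), np.int64(177), 26) (np.int64(401), np.int64(177), 27) (np.int64(399), np.int64(178), 26) (np.int64(400), np.int64(178), 26) (np.int64(401), np.int64(178), 26) (np.int64(399), np.int64(179), 27) (np.int64(400), np.int64(179), 27)
```

View pics/p11.png

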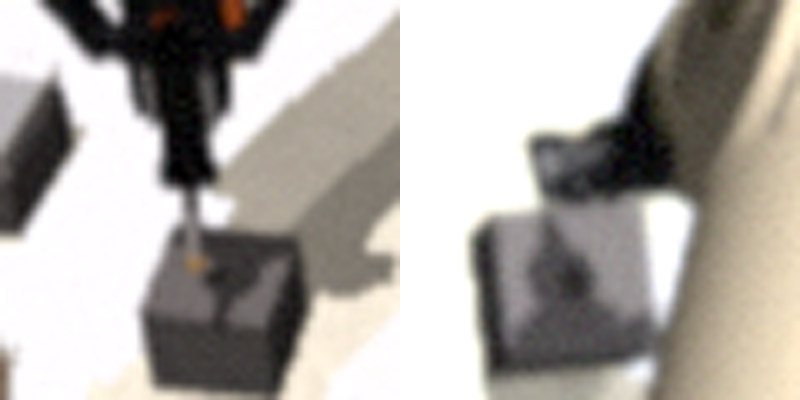

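Emit:
play_rows:
  increments: "-0.02 0 0 0.14;0 0 0 0.14;0 0 0 0.14;0 0 0 0.14;0 0 0 0.14;0 0 0 0.14;0 0 0 0.14;0 0 0 0.14;0 0 0 0.14;0 0 0 0.14;0 0 0 0.14;0 0 0 0;0 0 0 0"

```text
clock: 14.25
position: [0.5548, -0.3258, 0.2039]
ee_rot: [-0.702, -0.071, 0.706, -0.065]
ft_force: [0.2, 0.3, -1.8]
grip_width: 0.254
```

```bash
python3 st.py; python3 tip.py 12 >/dev/null; python3 -c "
import cv2,numpy as np
cv2.imwrite('pics/p12.png',cv2.resize(np.hstack([cv2.imread('pics/s12c.png'),cv2.imread('pics/t12c.png')]),(800,400)))"
```

```text
14.25 [ 0.5548 -0.3258  0.2039] F [ 0.15  0.3  -1.77] j [ 0.59  0.4  -0.17  1.44  0.06  1.31 -2.53] w 0.254
x [-0.0056  0.0076 -1.    ] z az -2.949
```

View pics/p12.png

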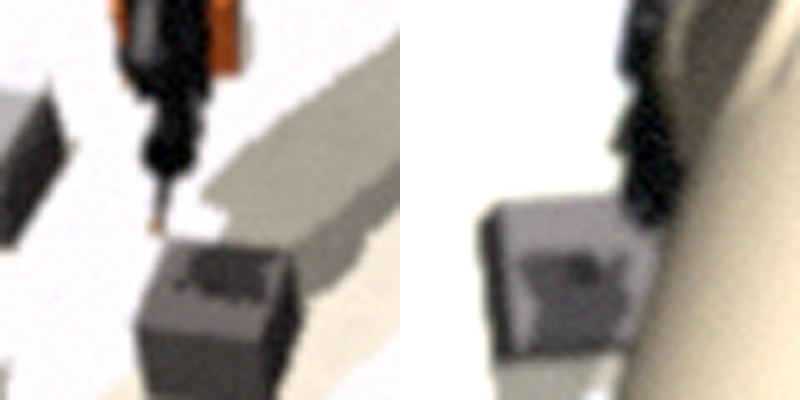

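```bash
cat > ang.py <<'E'
from h import *
import sys
n=sys.argv[1]; S=load('scene'+n); o=get_obs(); R=Ro.from_quat(o['ee_rot']).as_matrix()
g=o['position']-.011*R[:,0]; up=-R[:,0]; y=R[:,1]
off=float(sys.argv[2]) if len(sys.argv)>2 else .004  # grasp above probe_grip
for d in range(12,27,2):
    t=np.radians(d); ax=np.cos(t)*up-np.sin(t)*y   # tip->handle
    pts=[g+ax*(s-off) for s in(.04,0,-.041,-.092,-.096)]
    w=np.degrees(np.arccos(ax[2]))
    print(d,w.round(1),proj(S,pts).round(1).tolist(), proj(S,[g]).round(1)[0])
u,v=[int(a) for a in sys.argv[3:5]]
im=cv2.resize(np.clip(S['img'][v:v+40,u:u+40].astype(float)*1.8,0,255).astype('uint8'),None,fx=15,fy=15,interpolation=cv2.INTER_CUBIC)
for k in range(0,40,5): cv2.line(im,(k*15+7,0),(k*15+7,6),(0,0,255),1); cv2.line(im,(0,k*15+7),(6,k*15+7),(0,0,255),1)
for d,col in((16,(255,0,0)),(20,(0,255,0)),(24,(0,0,255))):
    t=np.radians(d); ax=np.cos(t)*up-np.sin(t)*y
    q=((proj(S,[g+ax*(.04-off),g+ax*(-.096-off)])-[u,v]+.5)*15).astype(int); cv2.line(im,tuple(q[0]),tuple(q[1]),col,1)
cv2.imwrite('pics/ang'+n+'.png',im)
E
python3 ang.py 12 .004 140 145
```

```text
12 11.5 [[161.2, 150.5], [160.2, 159.3], [159.2, 168.1], [158.0, 178.6], [157.9, 179.4]] [160.3 158.5]
14 13.5 [[161.6, 150.6], [160.1, 159.3], [158.7, 168.0], [157.1, 178.4], [156.9, 179.2]] [160.3 158.5]
16 15.5 [[161.9, 150.7], [160.1, 159.3], [158.3, 167.9], [156.1, 178.2], [155.9, 179.0]] [160.3 158.5]
18 17.5 [[162.3, 150.8], [160.1, 159.3], [157.8, 167.8], [155.1, 178.0], [154.9, 178.8]] [160.3 158.5]
20 19.5 [[162.7, 150.9], [160.0, 159.3], [157.4, 167.7], [154.2, 177.7], [153.9, 178.5]] [160.3 158.5]
22 21.5 [[163.1, 151.0], [160.0, 159.3], [156.9, 167.6], [153.2, 177.5], [153.0, 178.2]] [160.3 158.5]
24 23.5 [[163.4, 151.1], [159.9, 159.3], [156.5, 167.4], [152.3, 177.2], [152.0, 177.9]] [160.3 158.5]
26 25.5 [[163.8, 151.2], [159.9, 159.3], [156.0, 167.3], [151.4, 176.9], [151.0, 177.6]] [160.3 158.5]
```

View pics/ang12.png

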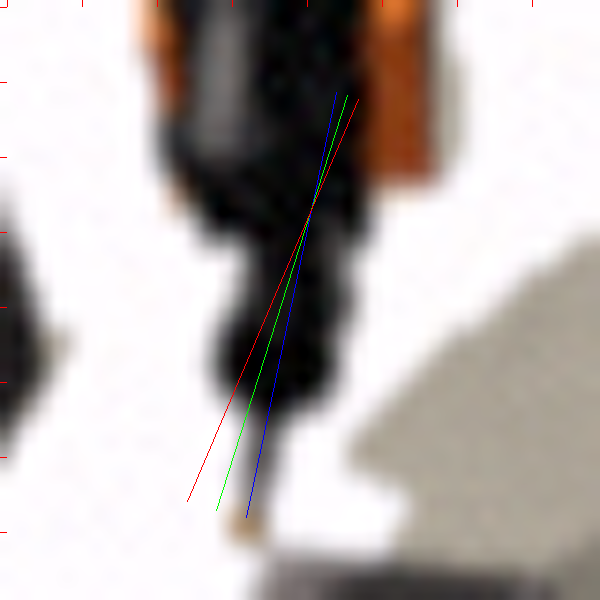

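```bash
cat > ang2.py <<'E'
from h import *
import sys
n,r0,r1,c0,c1=sys.argv[1],*map(int,sys.argv[2:6]); S=load('scene'+n); o=get_obs(); R=Ro.from_quat(o['ee_rot']).as_matrix()
im=S['img'].astype(float).mean(2)[r0:r1+1,c0:c1+1]; bg=np.percentile(im,90); d=np.clip(bg-im-6,0,None); cols=np.arange(c0,c1+1)
cen=(d*cols).sum(1)/d.sum(1); print(np.c_[np.arange(r0,r1+1),cen.round(2),d.sum(1).round()].tolist())
rows=np.arange(r0,r1+1); p=np.polyfit(rows,cen,1); print('slope',p[0])
g=o['position']-.011*R[:,0]
ths=np.arange(5,32,.5); sl=[]
for t in np.radians(ths):
    ax=np.cos(t)*-R[:,0]-np.sin(t)*R[:,1]; a,b=proj(S,[g-ax*.05,g-ax*.1]); sl.append((b[0]-a[0])/(b[1]-a[1]))
i=np.argsort(sl); print('theta rel', np.interp(p[0],np.array(sl)[i],ths[i]), 'tool x',R[:,0].round(4))
E
python3 ang2.py 12 163 180 148 166; python3 ang2.py 12 172 180 150 164
```

```text
[[163.0, 159.2, 872.0], [164.0, 159.23, 902.0], [165.0, 159.0, 964.0], [166.0, 158.6, 1004.0], [167.0, 158.15, 1030.0], [168.0, 157.98, 1068.0], [169.0, 157.91, 1073.0], [170.0, 158.04, 1000.0], [171.0, 158.33, 829.0], [172.0, 158.89, 586.0], [173.0, 159.78, 405.0], [174.0, 160.38, 370.0], [175.0, 160.33, 370.0], [176.0, 159.88, 309.0], [177.0, 158.57, 200.0], [178.0, 156.87, 142.0], [179.0, 156.75, 160.0], [180.0, 157.73, 169.0]]
slope -0.041233779170695976
theta rel 9.069324206189439 tool x [-0.0051  0.0076 -1.    ]
[[172.0, 157.93, 513.0], [173.0, 158.16, 316.0], [174.0, 158.71, 278.0], [175.0, 158.67, 280.0], [176.0, 158.01, 232.0], [177.0, 156.75, 159.0], [178.0, 156.42, 135.0], [179.0, 156.22, 151.0], [180.0, 156.25, 143.0]]
slope -0.31708812020599475
theta rel 20.01570139168407 tool x [-0.0051  0.0076 -1.    ]
```

```bash
python3 ang2.py 12 173 179 152 160;python3 ang2.py 12 163 179 151 163|tail -2
python3 - <<'E'
from h import *
S=load('scene12'); print(S['img'].mean(2)[160:183,148:170].astype(int))
E
```

```text
[[173.0, 157.41, 278.0], [174.0, 157.09, 210.0], [175.0, 156.92, 207.0], [176.0, 156.76, 190.0], [177.0, 156.61, 156.0], [178.0, 156.42, 135.0], [179.0, 156.22, 151.0]]
slope -0.18640140346040196
theta rel 14.983855010751054 tool x [-0.0051  0.0076 -1.    ]
slope -0.16463926626989958
theta rel 14.116890259098371 tool x [-0.0051  0.0076 -1.    ]
[[141 142 141 139 126  79  45  38  19   2   4   5   2  17  28  28  69 125
  142 142 141 141]
 [141 142 143 143 136 112  94  85  47  15   8   3   6  22  38  60  99 133
  142 142 141 141]
 [139 141 141 141 141 136 133 118  65  19   7   5   8  20  45  85 126 140
  141 142 141 142]
 [140 140 142 141 142 143 139 112  59  21   7   8   0  15  45  89 132 142
  141 140 141 140]
 [140 141 141 141 140 142 136 104  51  21  10  11   5  14  36  78 128 140
  141 142 140 141]
 [142 140 140 141 141 142 124  81  34  16  10  11   3  12  35  77 130 140
  140 141 141 141]
 [141 141 141 141 142 137 103  51  17  13  11   8   4  12  48  94 132 142
  142 142 140 137]
 [142 141 141 141 142 130  80  26   4   4  11   4   6  21  67 113 139 142
  142 142 138 126]
 [140 141
[... 686 characters left out ...]
6 132 141 142 135 107  93  91
   91  92  91  90]
 [140 143 141 142 141 142 139 121  78  60  98 134 143 142 136 120 110 100
   95  91  92  91]
 [140 142 141 140 142 142 140 122  80  73 113 138 142 142 142 137 133 119
  112  96  93  92]
 [141 141 142 140 142 142 140 120  80  82 127 141 141 141 141 142 142 137
  129 106  92  91]
 [142 142 140 141 140 142 136 105  75  84 130 141 142 142 142 143 142 141
  127 104  93  92]
 [141 141 141 141 141 142 136 104  82  90 125 136 136 138 141 142 140 135
  111  95  91  91]
 [140 141 142 140 141 141 139 125 111 101 108 113 115 120 123 124 125 118
   94  86  86  85]
 [142 142 141 141 142 142 140 139 132 111  88  83  80  79  80  83  83  74
   63  65  67  70]]
```

Emit:
play_rows:
  increments: "0 0 0 -0.14;0 0 0 -0.14;0 0 0 -0.14;0 0 0 -0.14;0 0 0 -0.14;0 0 0 -0.14;0 0 0 -0.14;0 0 0 -0.14;0 0 0 -0.14;0 0 0 -0.14;0 0 0 -0.14;0 0 0 -0.05;0 0 0 0;0 0 0 0"

```text
clock: 15.75
position: [0.5538, -0.3272, 0.2029]
ee_rot: [0.418, 0.575, -0.416, 0.568]
ft_force: [-0.2, -0.2, -1.7]
grip_width: 0.259
```

```bash
python3 st.py .574 -.327 .1226
```

```text
15.75 [ 0.5538 -0.3272  0.2029] F [-0.16 -0.17 -1.73] j [ 0.79  0.43 -0.43  1.43  0.18  1.33 -0.92] w 0.259
x [-0.0062  0.0082 -0.9999] z az -1.2611
to_tool [0.0802 0.0196 0.0067]
```

Emit:
play_rows:
  increments: "0 0.014 0.005 0;0.025 0.006 0.001 0;0.03 0 0 0;0.023 0 0 0;0 0 0 0;0 0 0 0"

```text
clock: 16.35
position: [0.5758, -0.327, 0.1243]
ee_rot: [0.419, 0.572, -0.417, 0.568]
ft_force: [0.8, 0.2, -0.7]
grip_width: 0.255
```

```bash
python3 st.py .5411 -.335 .1226
```

```text
16.35 [ 0.5758 -0.327   0.1243] F [ 0.83  0.23 -0.7 ] j [ 0.75  0.53 -0.42  1.46  0.22  1.2  -0.96] w 0.255
x [-0.0036  0.0062 -1.    ] z az -1.2663
to_tool [ 0.0018 -0.0355 -0.0028]
```

Emit:
play_rows:
  increments: "0 -0.007 -0.001 0;0 -0.007 -0.001 0;0 -0.007 0 0;0 -0.003 0 0;0 0 0 0"

```text
clock: 16.85
position: [0.5529, -0.3336, 0.1299]
ee_rot: [0.42, 0.569, -0.417, 0.571]
ft_force: [1.0, 0.5, -1.6]
grip_width: 0.25
```

```bash
python3 st.py .5411 -.335 .1226
```

```text
16.85 [ 0.5529 -0.3336  0.1299] F [ 1.01  0.46 -1.63] j [ 0.79  0.49 -0.42  1.52  0.2   1.18 -0.93] w 0.25
x [ 0.0045  0.0027 -1.    ] z az -1.2672
to_tool [ 0.0072 -0.0117 -0.0021]
```

Emit:
play_rows:
  increments: "0 -0.003 0 0;0 -0.002 0 0;0 0 0 0"

```text
clock: 17.15
position: [0.5486, -0.335, 0.1308]
ee_rot: [0.421, 0.569, -0.417, 0.571]
ft_force: [2.7, 1.5, -1.1]
grip_width: 0.253
```

```bash
python3 st.py .5411 -.335 .1226
```

```text
17.15 [ 0.5486 -0.335   0.1308] F [ 2.71  1.51 -1.11] j [ 0.8   0.48 -0.42  1.53  0.2   1.18 -0.93] w 0.253
x [ 0.0065  0.0023 -1.    ] z az -1.2669
to_tool [ 0.0082 -0.0072 -0.0023]
```

Emit:
play_rows:
  increments: "0 0.006 0 0;-0.02 0.008 0 0;-0.03 0 0 0;-0.035 0 0 0.1;0 0 0 0.14;0 0 0 0.14;0 0 0 0.14;0 0 0 0.14;0 0 0 0.14;0 0 0 0.14;0 0 0 0.14;0 0 0 0.14;0 0 0 0.14;0 0 0 0.14;0 0 0 0;0 0 0 0"

```text
clock: 18.75
position: [0.5599, -0.3297, 0.2129]
ee_rot: [-0.693, -0.115, 0.703, -0.109]
ft_force: [0.0, -0.4, -0.5]
grip_width: 0.252
```

```bash
python3 st.py; python3 tip.py 13 >/dev/null; python3 ang.py 13 .006 140 140
```

```text
18.75 [ 0.5599 -0.3297  0.2129] F [ 0.01 -0.43 -0.49] j [ 0.6   0.42 -0.18  1.4   0.08  1.34 -2.41] w 0.252
x [-0.0154  0.0048 -0.9999] z az -2.8235
12 11.5 [[159.2, 149.6], [158.2, 158.6], [157.2, 167.6], [156.1, 178.3], [156.0, 179.1]] [158.3 157.3]
14 13.5 [[159.5, 149.6], [158.1, 158.6], [156.7, 167.5], [155.0, 178.2], [154.9, 179.0]] [158.3 157.3]
16 15.5 [[159.9, 149.7], [158.1, 158.6], [156.2, 167.5], [154.0, 178.1], [153.9, 178.9]] [158.3 157.3]
18 17.5 [[160.3, 149.8], [158.0, 158.6], [155.7, 167.4], [153.0, 177.9], [152.8, 178.7]] [158.3 157.3]
20 19.5 [[160.6, 149.8], [157.9, 158.6], [155.3, 167.3], [152.1, 177.7], [151.8, 178.5]] [158.3 157.3]
22 21.5 [[161.0, 149.9], [157.9, 158.6], [154.8, 167.2], [151.1, 177.5], [150.8, 178.3]] [158.3 157.3]
24 23.5 [[161.3, 150.0], [157.8, 158.6], [154.3, 167.1], [150.1, 177.3], [149.8, 178.1]] [158.3 157.3]
26 25.5 [[161.7, 150.1], [157.8, 158.5], [153.8, 167.0], [149.1, 177.1], [148.7, 177.9]] [158.3 157.3]
```

View pics/ang13.png

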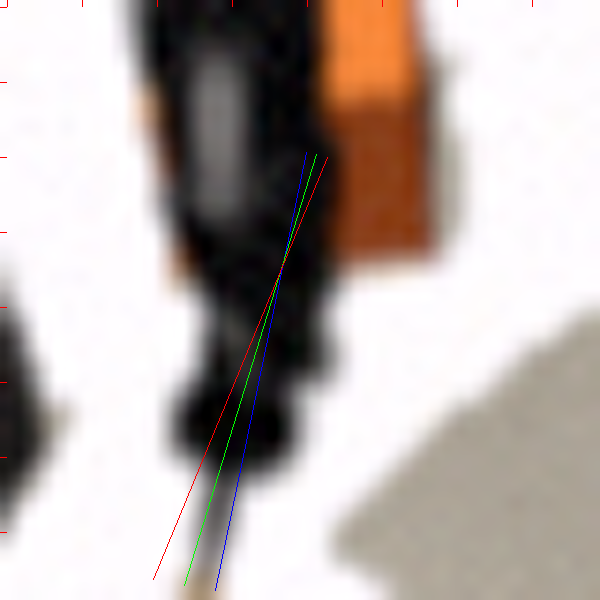

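```bash
python3 - <<'E'
from h import *
S=load('scene13'); print(S['img'].mean(2)[162:184,145:165].astype(int))
E
python3 ang2.py 13 172 179 149 157;python3 ang2.py 13 164 179 146 163|tail -3
```

```text
[[141 141 141 141 141 142 144 133  80  32  35  27  11   2   8  16  58 107
  136 141]
 [140 142 141 141 141 140 143 129  72  20  23  23  10   3   3  15  51  95
  132 142]
 [141 141 141 141 143 140 138 118  62  10  19  24  16   7  14  27  57 101
  133 142]
 [140 141 141 141 140 139 127  87  36  10  13  19  14  14  37  66  87 118
  137 141]
 [140 141 140 141 142 135 102  54  13   2   3  13  10  19  56 100 121 136
  141 140]
 [135 140 140 141 142 132  82  27   0   3   0   6   2   9  52 105 134 142
  141 141]
 [137 142 141 142 141 132  76  20   4   2   3   2   2   1  49 107 135 142
  141 142]
 [141 142 141 140 141 131  82  35  12   4   3   5   5  11  57 112 137 144
  139 141]
 [141 139 142 140 142 135 107  75  42  10   7  12  19  42  85 127 142 141
  141 141]
 [141 140 141 141 141 141 134 116  74  30  26  46  60  86 115 137 141 142
  142 139]
 [142 140 142 140 141 143 143 132  92  48  52  92 109 126 136 141 142 142
  138 127]
 [141 141 141 141 141 141 141 133  86  49  74 124 137 141 142 142 142 138
  126 106]
 [140 141 141 140 141 142 141 128  81  52  85 131 142 141 141 141 138 126
  105 
[... 829 characters left out ...]
53.95, 202.0], [175.0, 153.76, 184.0], [176.0, 153.6, 152.0], [177.0, 153.37, 126.0], [178.0, 153.05, 138.0], [179.0, 152.83, 137.0]]
slope -0.24321997395723605
theta rel 17.460170458284512 tool x [-0.0149  0.0049 -0.9999]
[[164.0, 157.09, 1041.0], [165.0, 156.38, 1000.0], [166.0, 155.55, 1001.0], [167.0, 155.29, 1076.0], [168.0, 155.27, 1094.0], [169.0, 155.27, 1035.0], [170.0, 155.33, 831.0], [171.0, 155.33, 533.0], [172.0, 154.8, 298.0], [173.0, 154.52, 222.0], [174.0, 155.43, 242.0], [175.0, 156.2, 253.0], [176.0, 156.51, 226.0], [177.0, 155.75, 170.0], [178.0, 153.19, 140.0], [179.0, 152.83, 137.0]]
slope -0.12928745583612072
theta rel 12.834088654748294 tool x [-0.0149  0.0049 -0.9999]
```

Emit:
play_rows:
  increments: "0 0 0 -0.14;0 0 0 -0.14;0 0 0 -0.14;0 0 0 -0.14;0 0 0 -0.14;0 0 0 -0.14;0 0 0 -0.14;0 0 0 -0.14;0 0 0 -0.14;0 0 0 -0.14;0 0 0 -0.06;0 0 0 0;0 0 0 0"

```text
clock: 20.15
position: [0.5589, -0.3311, 0.2128]
ee_rot: [0.419, 0.574, -0.423, 0.562]
ft_force: [0.2, -0.0, -1.6]
grip_width: 0.255
```

```bash
python3 st.py .574 -.327 .1226
```

```text
20.15 [ 0.5589 -0.3311  0.2128] F [ 0.16 -0.04 -1.61] j [ 0.77  0.45 -0.43  1.39  0.19  1.36 -0.93] w 0.255
x [-0.0167  0.005  -0.9998] z az -1.2746
to_tool [0.0899 0.017  0.0013]
```

Emit:
play_rows:
  increments: "0 0.014 0.001 0;0.025 0.004 0 0;0.03 0 0 0;0.03 0 0 0;0 0 0 0;0 0 0 0"

```text
clock: 20.75
position: [0.5765, -0.3273, 0.1275]
ee_rot: [0.42, 0.571, -0.425, 0.562]
ft_force: [-0.3, 1.2, -0.2]
grip_width: 0.254
```

```bash
python3 st.py .5411 -.335 .1226
```

```text
20.75 [ 0.5765 -0.3273  0.1275] F [-0.33  1.16 -0.2 ] j [ 0.75  0.54 -0.42  1.45  0.22  1.22 -0.98] w 0.254
x [-0.0139  0.0027 -0.9999] z az -1.2813
to_tool [ 0.0053 -0.0361 -0.0027]
```

Emit:
play_rows:
  increments: "0.002 -0.008 -0.001 0;0.001 -0.008 -0.001 0;0.001 -0.007 0 0;0 -0.005 0 0;0 -0.003 0 0;0 0 0 0"

```text
clock: 21.35
position: [0.5461, -0.3362, 0.1301]
ee_rot: [0.421, 0.568, -0.425, 0.565]
ft_force: [-0.5, 0.4, -1.1]
grip_width: 0.254
```

```bash
python3 st.py .5411 -.335 .1226
```

```text
21.35 [ 0.5461 -0.3362  0.1301] F [-0.46  0.41 -1.12] j [ 0.79  0.48 -0.42  1.52  0.21  1.19 -0.94] w 0.254
x [-0.0055 -0.0018 -1.    ] z az -1.2829
to_tool [ 0.0076 -0.0044 -0.0026]
```

Emit:
play_rows:
  increments: "0 -0.003 0 0;0 -0.002 0 0;0 0 0 0"

```text
clock: 21.65
position: [0.5423, -0.3372, 0.1307]
ee_rot: [0.422, 0.567, -0.424, 0.566]
ft_force: [1.0, 0.2, -0.8]
grip_width: 0.252
```

```bash
python3 st.py .5411 -.335 .1226
```

```text
21.65 [ 0.5423 -0.3372  0.1307] F [ 1.    0.16 -0.84] j [ 0.8   0.47 -0.42  1.53  0.21  1.18 -0.94] w 0.252
x [-0.003  -0.0017 -1.    ] z az -1.2822
to_tool [ 0.0081 -0.0004 -0.0025]
```

Emit:
play_rows:
  increments: "0 0.007 0 0;-0.02 0.008 0 0;-0.03 0 0 0;-0.035 0 0 0.1;0 0 0 0.14;0 0 0 0.14;0 0 0 0.14;0 0 0 0.14;0 0 0 0.14;0 0 0 0.14;0 0 0 0.14;0 0 0 0.14;0 0 0 0.14;0 0 0 0.14;0 0 0 0;0 0 0 0"

```text
clock: 23.25
position: [0.5568, -0.33, 0.2137]
ee_rot: [-0.691, -0.109, 0.707, -0.105]
ft_force: [-0.8, 0.2, -1.4]
grip_width: 0.251
```

```bash
python3 st.py; python3 tip.py 14 >/dev/null; python3 ang.py 14 .006 135 140|grep -v '[246] ';python3 - <<'E'
from h import *
S=load('scene14'); print(S['img'].mean(2)[164:184,143:163].astype(int))
E
python3 ang2.py 14 173 179 148 156
```

```text
23.25 [ 0.5568 -0.33    0.2137] F [-0.83  0.17 -1.37] j [ 0.59  0.42 -0.18  1.4   0.08  1.35 -2.43] w 0.251
x [-0.024   0.0015 -0.9997] z az -2.8371
20 19.5 [[160.8, 149.1], [158.1, 157.8], [155.5, 166.4], [152.3, 176.7], [152.0, 177.5]] [158.5 156.5]
[[135 142 142 141 141 141 140 124  80  32   3   7  15  24  16  24  48  58
   75 110]
 [133 140 142 141 141 141 135 102  48   9   6   2   8  16  14  42  83 103
  113 131]
 [117 130 139 141 141 142 132  80  25   2   3   0   3   3   9  48 102 131
  138 141]
 [ 91 111 133 141 141 143 131  80  26   1   0   3   3   2   3  49 105 135
  142 142]
 [ 85 115 136 141 142 141 136 105  55  17   4   3   3   1   8  57 115 138
  141 141]
 [ 90 129 140 143 141 141 140 130  94  44   8   9  18  19  40  83 130 141
  141 140]
 [106 136 141 140 142 142 142 141 127  69  27  38  50  61  87 115 136 141
  142 141]
 [127 142 142 141 139 140 142 142 128  74  47  78  97 108 128 136 139 141
  142 141]
 [138 141 143 141 142 141 141 139 114  67  62 106 129 137 141 141 140 140
  141 140]
 [141 141 141 142 140 143 141 134  99  66  73 118 139 141 143 141 142 142
  143 137
[... 409 characters left out ...]
41 141
  141 138]
 [140 141 143 139 141 140 138 122 115 131 141 141 140 141 140 141 141 141
  142 143]
 [142 140 142 142 141 142 141 138 137 141 142 141 141 141 141 136 135 135
  139 139]
 [141 142 141 142 141 141 142 140 141 142 141 140 142 140 134 117 113 113
  121 122]
 [142 141 141 141 140 141 140 140 141 141 141 142 142 138 120  91  78  76
   76  70]
 [141 141 142 143 141 141 141 140 140 140 141 142 140 130 101  73  54  43
   38  32]]
[[173.0, 152.31, 188.0], [174.0, 152.02, 166.0], [175.0, 151.73, 138.0], [176.0, 151.28, 134.0], [177.0, 150.84, 170.0], [178.0, 150.74, 132.0], [179.0, 150.78, 39.0]]
slope -0.28808673474095264
theta rel 19.105158832589034 tool x [-0.0237  0.0016 -0.9997]
```

View pics/ang14.png

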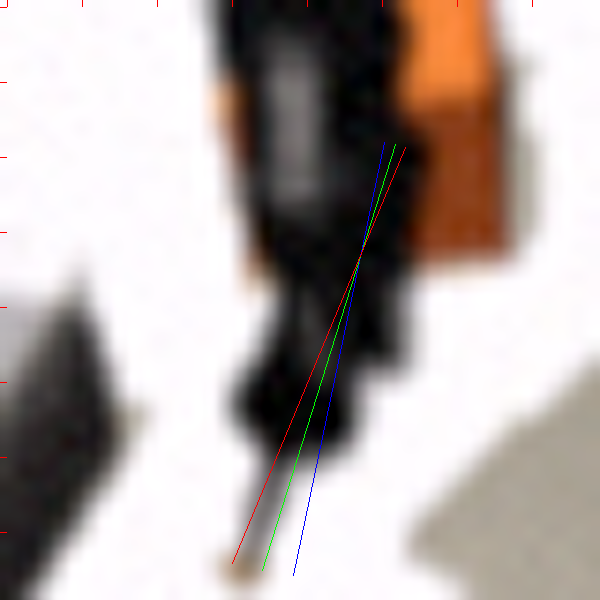

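Emit:
play_rows:
  increments: "-0.02 0 0 -0.14;-0.02 0 0 -0.14;-0.01 0 0 -0.14;0 0 0 -0.14;0 0 0 -0.14;0 0 0 -0.14;0 0 0 -0.14;0 0 0 -0.14;0 0 0 -0.14;0 0 0 -0.14;0 0 0 -0.08;0 0 0 0;0 0 0 0"
  squeeze: 50

```text
clock: 24.65
position: [0.5568, -0.3314, 0.2657]
ee_rot: [0.414, 0.577, -0.424, 0.562]
ft_force: [-0.0, 0.3, -0.2]
grip_width: 0.25
```

```bash
python3 st.py .573 -.0516 .22
```

```text
24.65 [ 0.5568 -0.3314  0.2657] F [-0.04  0.32 -0.23] j [ 0.76  0.42 -0.42  1.31  0.18  1.47 -0.92] w 0.25
x [-0.0259  0.0017 -0.9997] z az -1.2685
to_tool [ 0.0457  0.0999 -0.2619]
```

Emit:
play_rows:
  increments: "0 0.005 -0.012 0;0 0.01 -0.026 0;0 0.01 -0.026 0;0 0.01 -0.026 0;0 0.01 -0.026 0;0 0.01 -0.026 0;0 0.01 -0.026 0;0 0.01 -0.026 0;0 0.01 -0.026 0;0 0.005 -0.014 0;0 0.003 -0.006 0;0 0 0 0;0 0 0 0"

```text
clock: 25.95
position: [0.5744, -0.0534, 0.2663]
ee_rot: [0.417, 0.575, -0.426, 0.56]
ft_force: [-0.0, -1.0, -1.3]
grip_width: 0.252
```

```bash
python3 st.py .573 -.0516 .20; python3 tip.py 15 | cut -c1-200; python3 -c "
import cv2,numpy as np
cv2.imwrite('pics/p15.png',cv2.resize(np.hstack([cv2.imread('pics/s15c.png'),cv2.imread('pics/t15c.png')]),(800,400)))"
```

```text
25.95 [ 0.5744 -0.0534  0.2663] F [-0.05 -0.98 -1.31] j [ 0.48  0.28 -0.56  1.51  0.15  1.42 -1.37] w 0.252
x [-0.0248  0.0016 -0.9997] z az -1.2773
to_tool [ 0.0664  0.0007 -0.0016]
s 208 149 grasp px [237.5 160.9]
(np.int64(238), np.int64(190), 28) (np.int64(239), np.int64(190), 30) (np.int64(238), np.int64(191), 27) (np.int64(239), np.int64(191), 31) 
t 247 129 grasp px [278.2 152.9]
(np.int64(262), np.int64(129), 27) (np.int64(263), np.int64(129), 28) (np.int64(264), np.int64(129), 29) (np.int64(268), np.int64(129), 28) (np.int64(269), np.int64(129), 30) (np.int64(270), np.int64(
```

View pics/p15.png

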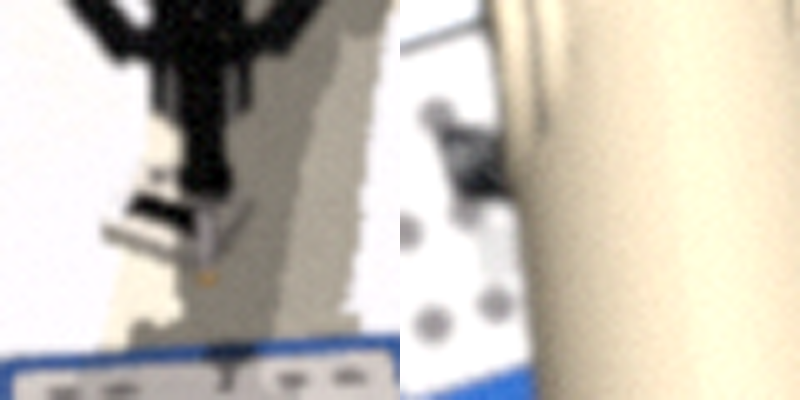

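```bash
cat > res.py <<'E'
from h import *
P={'7':([.5381,-.3344,.1716],[.446,.542,-.436,.563],0),'11':([.5623,-.3281,.2024],[.445,.545,-.438,.559],14.5),'12':([.5548,-.3258,.2039],[-.702,-.071,.706,-.065],14.5),'13':([.5599,-.3297,.2129],[-.693,-.115,.703,-.109],16.8),'14':([.5568,-.33,.2137],[-.691,-.109,.707,-.105],20.8),'15':([.5744,-.0534,.2663],[.417,.575,-.426,.56],20.8)}
for n,(p,q,th) in P.items():
    S=load('scene'+n); R=Ro.from_quat(q).as_matrix(); g=np.array(p)-.011*R[:,0]; t=np.radians(th); ax=np.cos(t)*-R[:,0]-np.sin(t)*R[:,1]
    pr=proj(S,[g-ax*(.096-.005+.004)])[0]   # centre of brass (approx 5mm above end)
    u,v=pr.round().astype(int); im=S['img'][v-5:v+7,u-6:u+7].astype(float); s=im[...,2]-im[...,0]; s=np.clip(s-np.median(s)-9,0,None)
    vv,uu=np.mgrid[v-5:v+7,u-6:u+7]
    c=np.array([(s*uu).sum()/s.sum(),(s*vv).sum()/s.sum()]); print(n,'pred',pr.round(2),'meas',c.round(2),'d',(c-pr).round(2),s.max(), (s>0).sum())
E
python3 res.py
```

```text
7 pred [163.54 182.55] meas [163.8  183.32] d [0.26 0.77] 22.0 8
11 pred [161.   185.05] meas [160.84 187.1 ] d [-0.16  2.05] 21.0 10
12 pred [156.91 178.19] meas [155.87 179.54] d [-1.04  1.35] 20.0 6
13 pred [153.82 177.42] meas [152.93 178.73] d [-0.89  1.31] 17.0 7
14 pred [152.08 176.07] meas [150.53 177.51] d [-1.55  1.44] 14.0 5
15 pred [238.7  188.04] meas [238.71 190.47] d [0.02 2.43] 13.0 6
```

```bash
cat >> res.py <<'E'
from scipy.optimize import least_squares
M={'14':[150.53,177.51],'15':[238.71,190.47]}
def f(p,b=np.array([.26,.77]),th=20.8):
    r=[]
    for n in('14','15'):
        pp,q,_=P[n]; S=load('scene'+n); R=Ro.from_quat(q).as_matrix(); g=np.array(pp)-.011*R[:,0]; t=np.radians(th); ax=np.cos(t)*-R[:,0]-np.sin(t)*R[:,1]
        r+=list(proj(S,[g-ax*.095+R[:,0]*p[0]+R[:,1]*p[1]])[0]+b-M[n])
    return np.array(r)
for b in([.26,.77],[0,.3],[0,0]):
    for th in(20,21.5):
        s=least_squares(lambda p:f(p,np.array(b),th)*100,[0,0]); print(b,th,s.x.round(4),(s.fun/100).round(2))
E
python3 res.py|tail -6
```

```text
[0.26, 0.77] 20 [0.0015 0.0074] [ 0.11 -0.16  0.36  0.12]
[0.26, 0.77] 21.5 [0.0024 0.005 ] [ 0.11 -0.16  0.36  0.12]
[0, 0.3] 20 [0.0041 0.0069] [ 0.07 -0.12  0.1   0.1 ]
[0, 0.3] 21.5 [0.0049 0.0046] [ 0.07 -0.12  0.1   0.1 ]
[0, 0] 20 [0.0054 0.0071] [ 0.09 -0.14  0.11  0.12]
[0, 0] 21.5 [0.0063 0.0048] [ 0.09 -0.14  0.11  0.12]
```

```bash
cat > goal.py <<'E'
from h import *
import sys
h=float(sys.argv[1]); o=get_obs(); R=Ro.from_quat(o['ee_rot']).as_matrix()
psi=.315; a=np.radians(20); n=np.array([-np.sin(a)*np.cos(psi),-np.sin(a)*np.sin(psi),np.cos(a)]); ex=np.array([np.cos(a)*np.cos(psi),np.cos(a)*np.sin(psi),np.sin(a)]); ey=np.cross(n,ex)
spot=np.array([.611,-.0393,.0795])
TX,TY=.0855,.0413
tip=o['position']+R@[TX,TY,0]; d=tip-spot
print('clock',o['clock'],'F',o['ft_force'].round(2),'Fn',(o['ft_force']@n).round(2),'x',R[:,0].round(4),'zaz',np.arctan2(R[1,2],R[0,2]).round(4))
print('tip rel spot: upslope %.4f along %.4f normal %.4f'%(d@ex,d@ey,d@n))
th=np.radians(20.6); ax=np.cos(th)*-R[:,0]-np.sin(th)*R[:,1]; print('axis err deg: slope',np.degrees(ax@ex).round(2),'along',np.degrees(ax@ey).round(2))
print('move tool',(R.T@(spot+n*h-tip)).round(4),'n in tool',(R.T@n).round(3))
E
python3 goal.py .03
```

```text
clock 26.05 F [ 0.25  0.79 -1.61] Fn -1.68 x [-0.0249  0.0017 -0.9997] zaz -1.2781
tip rel spot: upslope 0.0343 along -0.0027 normal 0.0943
axis err deg: slope 0.73 along -0.06
move tool [ 0.0724 -0.0086 -0.0019] n in tool [-0.931 -0.364 -0.001]
```

Emit:
play_rows:
  increments: "0.02 -0.003 -0.002 0;0.025 -0.004 0 0;0.02 -0.002 0 0;0.006 0 0 0;0 0 0 0;0 0 0 0"

```text
clock: 26.65
position: [0.5639, -0.0607, 0.1946]
ee_rot: [0.42, 0.572, -0.429, 0.559]
ft_force: [-0.6, -0.6, -0.9]
grip_width: 0.252
```

```bash
python3 goal.py .01; python3 tip.py 16 | grep -v '^(' ; python3 -c "
from h import *
S=load('scene16'); print(proj(S,[.611,-.0393,.0795]))"
```

```text
clock 26.65 F [-0.6  -0.6  -0.89] Fn -0.57 x [-2.280e-02  4.000e-04 -9.997e-01] zaz -1.2877
tip rel spot: upslope -0.0014 along -0.0064 normal 0.0311
axis err deg: slope 0.65 along 0.24
move tool [ 0.0192  0.0088 -0.0066] n in tool [-0.932 -0.362  0.005]
s 207 162 grasp px [236.6 174.9]
t 249 138 grasp px [279.7 162.3]
[[239.69739655 212.18916325]]
```

View pics/s16c.png

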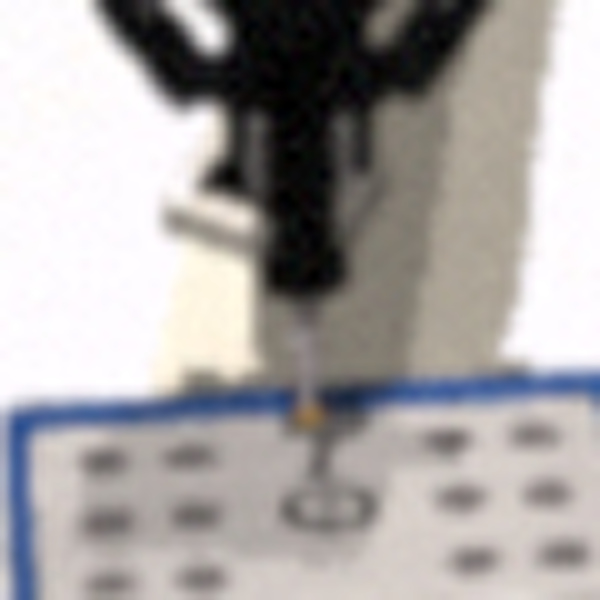

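Emit:
play_rows:
  increments: "0.006 0.004 -0.004 -0.03;0.007 0.004 -0.002 0;0.006 0.001 0 0;0 0 0 0;0 0 0 0"

```text
clock: 27.25
position: [0.5723, -0.0505, 0.1754]
ee_rot: [0.411, 0.578, -0.419, 0.567]
ft_force: [0.3, 0.4, -0.2]
grip_width: 0.249
```

```bash
python3 goal.py 0; python3 tip.py 17 | grep -v '^('
```

```text
clock 27.25 F [ 0.34  0.41 -0.23] Fn -0.37 x [-1.970e-02  5.000e-04 -9.998e-01] zaz -1.2535
tip rel spot: upslope 0.0027 along 0.0020 normal 0.0093
axis err deg: slope 0.47 along -0.4
move tool [0.0097 0.0008 0.0021] n in tool [-0.933 -0.359 -0.007]
s 209 168 grasp px [238.9 181.2]
t 245 136 grasp px [275.9 160.8]
```

View pics/s17c.png

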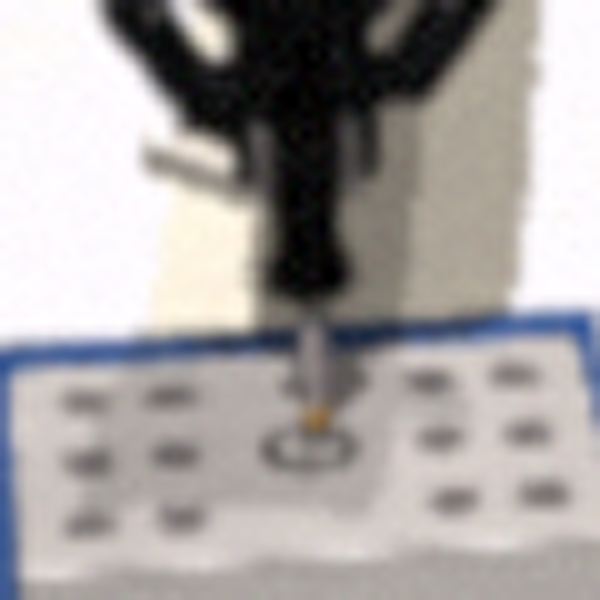

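Emit:
play_rows:
  increments: "0.004 0 0.002 0;0.003 0 0 0;0 0 0 0"

```text
clock: 27.65
position: [0.5729, -0.0532, 0.1684]
ee_rot: [0.411, 0.578, -0.419, 0.567]
ft_force: [-0.1, -0.4, -1.5]
grip_width: 0.247
```

```bash
python3 goal.py 0
```

```text
clock 27.65 F [-0.08 -0.37 -1.5 ] Fn -1.34 x [-0.019   0.     -0.9998] zaz -1.2543
tip rel spot: upslope 0.0002 along -0.0008 normal 0.0028
axis err deg: slope 0.43 along -0.35
move tool [ 0.0026  0.0009 -0.0008] n in tool [-0.933 -0.359 -0.006]
```

Emit:
play_rows:
  increments: "0.002 0.001 -0.001 0;0.002 0.001 0 0;0 0 0 0"

```text
clock: 27.95
position: [0.5745, -0.0516, 0.1641]
ee_rot: [0.411, 0.578, -0.419, 0.567]
ft_force: [-0.7, -0.6, -0.2]
grip_width: 0.252
```

```bash
python3 goal.py 0;  python3 tip.py 18 | grep -v '^('
```

```text
clock 27.95 F [-0.71 -0.58 -0.18] Fn 0.13 x [-1.870e-02 -1.000e-04 -9.998e-01] zaz -1.2547
tip rel spot: upslope 0.0007 along 0.0001 normal -0.0019
axis err deg: slope 0.42 along -0.33
move tool [-0.0016 -0.0013  0.0001] n in tool [-0.933 -0.359 -0.006]
s 209 171 grasp px [238.5 184.1]
t 245 136 grasp px [276.1 160.8]
```

View pics/s18c.png

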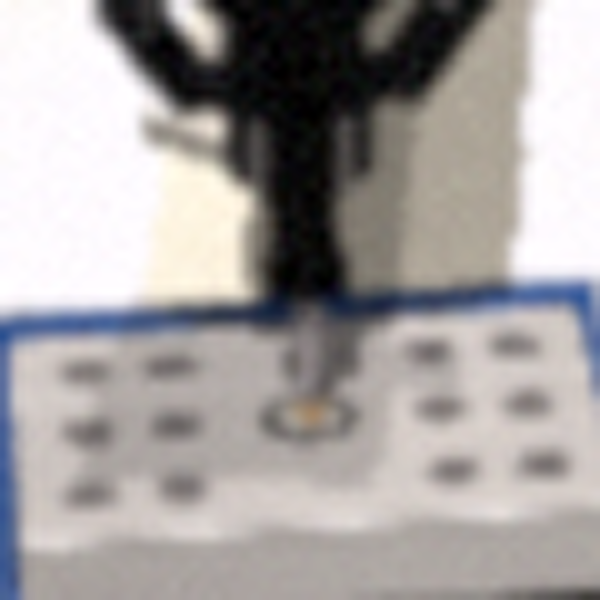

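Emit:
play_rows:
  increments: "0.002 0.001 0 0;0.002 0.001 0 0;0 0 0 0"

```text
clock: 28.35
position: [0.5762, -0.0511, 0.1603]
ee_rot: [0.411, 0.578, -0.419, 0.567]
ft_force: [-1.6, -0.1, 1.4]
grip_width: 0.25
```

```bash
python3 goal.py 0
```

```text
clock 28.35 F [-1.6  -0.09  1.37] Fn 1.82 x [-1.910e-02 -5.000e-04 -9.998e-01] zaz -1.2548
tip rel spot: upslope 0.0010 along 0.0000 normal -0.0062
axis err deg: slope 0.45 along -0.31
move tool [-0.0054 -0.0031 -0.    ] n in tool [-0.933 -0.359 -0.005]
```

Emit:
play_rows:
  increments: "0 0 0 0;0 0 0 0"

```text
clock: 28.55
position: [0.5762, -0.0511, 0.1604]
ee_rot: [0.411, 0.578, -0.419, 0.567]
ft_force: [-1.1, -1.0, 1.5]
grip_width: 0.252
```

Emit:
play_rows:
  increments: "0 0 0 0"

```text
clock: 28.65
position: [0.5762, -0.0511, 0.1605]
ee_rot: [0.411, 0.578, -0.419, 0.567]
ft_force: [-1.5, -0.1, 1.2]
grip_width: 0.251
```

Emit:
play_rows:
  increments: "0 0 0 0"

```text
clock: 28.75
position: [0.5762, -0.0512, 0.1605]
ee_rot: [0.411, 0.578, -0.419, 0.567]
ft_force: [-1.8, -0.9, 1.6]
grip_width: 0.252
```

```bash
python3 goal.py 0;  python3 tip.py 19 | grep -v '^('; python3 goal.py 0
```

```text
clock 28.75 F [-1.77 -0.95  1.56] Fn 2.14 x [-1.920e-02 -6.000e-04 -9.998e-01] zaz -1.2548
tip rel spot: upslope 0.0010 along 0.0000 normal -0.0059
axis err deg: slope 0.46 along -0.31
move tool [-0.0052 -0.003  -0.    ] n in tool [-0.933 -0.359 -0.005]
s 209 172 grasp px [238.5 185.3]
t 245 136 grasp px [275.9 160.5]
clock 28.85 F [-1.19  0.36  1.57] Fn 1.83 x [-1.920e-02 -6.000e-04 -9.998e-01] zaz -1.2548
tip rel spot: upslope 0.0010 along 0.0000 normal -0.0059
axis err deg: slope 0.45 along -0.31
move tool [-0.0052 -0.0031 -0.    ] n in tool [-0.933 -0.359 -0.005]
```

View pics/s19c.png

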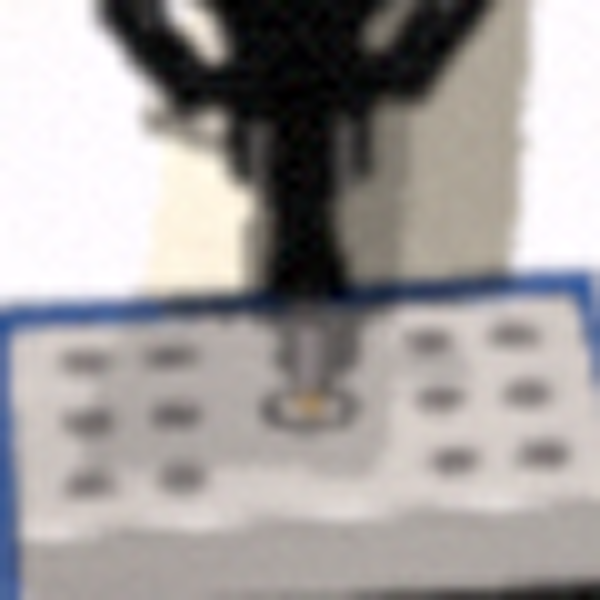

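Emit:
play_rows:
  increments: "0.0012 0.0003 0 0;0 0 0 0"

```text
clock: 29.05
position: [0.5766, -0.051, 0.1593]
ee_rot: [0.411, 0.578, -0.419, 0.567]
ft_force: [-2.2, -0.5, 0.6]
grip_width: 0.25
```

Emit:
play_rows:
  increments: "0 0 0 0"

```text
clock: 29.15
position: [0.5766, -0.0511, 0.1593]
ee_rot: [0.411, 0.578, -0.419, 0.567]
ft_force: [-1.8, -1.1, 1.2]
grip_width: 0.252
```

Emit:
play_rows:
  increments: "0 0 0 0"

```text
clock: 29.25
position: [0.5766, -0.051, 0.1593]
ee_rot: [0.411, 0.578, -0.419, 0.567]
ft_force: [-1.3, -0.3, 1.2]
grip_width: 0.253
```

```bash
python3 goal.py 0;  python3 tip.py 20 | grep -v '^('; python3 goal.py 0
python3 - <<'E'
import cv2
im=cv2.imread('pics/scene20.png'); cv2.imwrite('pics/s20f.png',cv2.resize(im,(800,600)))
E
```

```text
clock 29.25 F [-1.28 -0.35  1.24] Fn 1.62 x [-1.890e-02 -6.000e-04 -9.998e-01] zaz -1.2548
tip rel spot: upslope 0.0010 along 0.0000 normal -0.0072
axis err deg: slope 0.44 along -0.3
move tool [-0.0063 -0.0035 -0.    ] n in tool [-0.933 -0.359 -0.005]
s 209 172 grasp px [238.5 185.6]
t 245 136 grasp px [275.8 160.5]
clock 29.35 F [-1.53 -0.73  0.71] Fn 1.24 x [-1.890e-02 -6.000e-04 -9.998e-01] zaz -1.2548
tip rel spot: upslope 0.0010 along 0.0000 normal -0.0072
axis err deg: slope 0.44 along -0.31
move tool [-0.0063 -0.0035 -0.    ] n in tool [-0.933 -0.359 -0.005]
```

View pics/s20f.png

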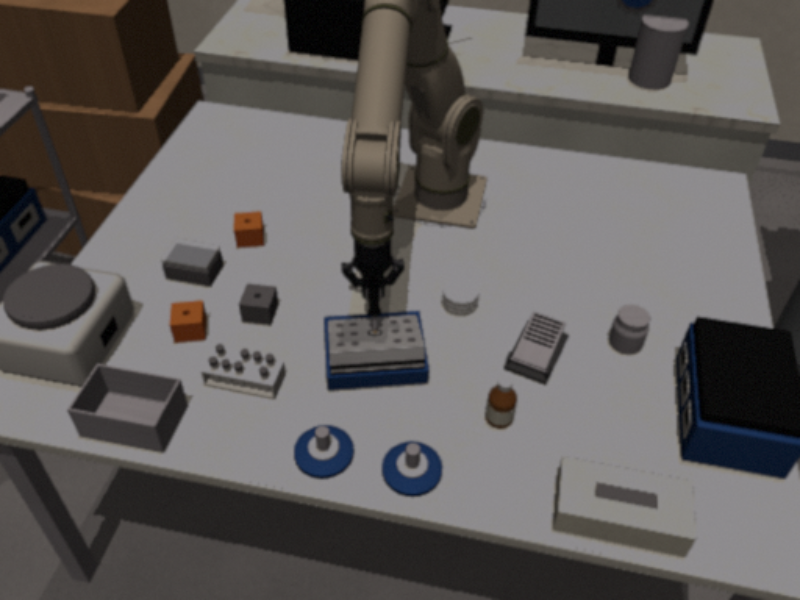

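View pics/s20c.png

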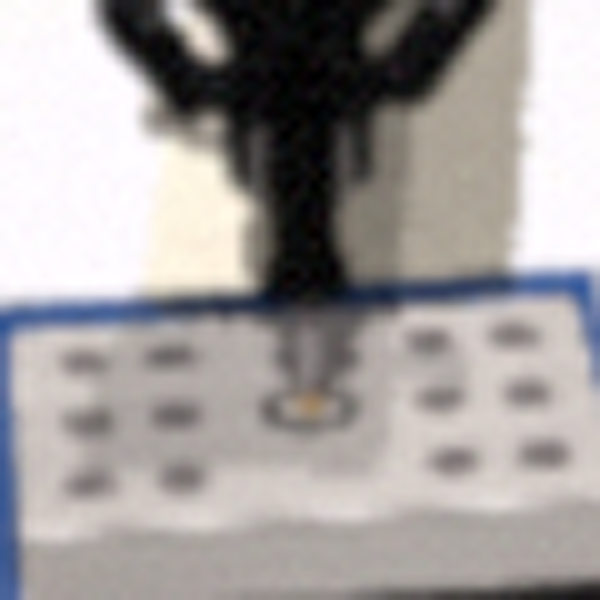

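Run:
```python
from h import *
psi=.315; a=np.radians(20); n=np.array([-np.sin(a)*np.cos(psi),-np.sin(a)*np.sin(psi),np.cos(a)])
F=[];I=[]
for i in range(30):
    c=camera('scene'); I.append(c['img'].astype(float)); o=get_obs(); F.append(o['ft_force'])
F=np.array(F); print('mean',F.mean(0).round(3),'sem',(F.std(0)/30**.5).round(3),'Fn',(F@n).mean().round(3)); print(o['clock'],o['position'])
I=np.mean(I,0); np.save('pics/avg20.npy',I)
A=load('scene17')['img'].astype(float)
# column-averaged profiles of darkness along guard/stem
for nm,im,u in(('17',A,None),('20',I,None)):
    print(nm); print(im.mean(2)[190:216,234:246].round().astype(int)); s=im[...,2]-im[...,0]; print(s[204:216,236:245].round().astype(int))
```

```text
mean [-1.776 -0.35   1.311] sem [0.091 0.099 0.076] Fn 1.846
30.85 [ 0.57658447 -0.05103361  0.15932612]
17
[[ 98  70  39  15   4   3   4   3  33  59  69  70]
 [ 94  66  42  16   1   7   6   6  25  55  67  69]
 [ 91  66  40  13   4   1   6   3  20  45  64  68]
 [ 89  60  34  13   2   4   6   4   9  32  56  66]
 [ 81  48  23   3   9   4   5   2   6  24  50  66]
 [ 84  47  18   7   2   7   9   1   0  21  47  63]
 [ 83  47  22  10   8   4   4   6   9  32  53  64]
 [ 92  58  39  30  17  13  19  21  33  47  62  69]
 [ 98  69  59  52  44  33  34  41  53  63  66  67]
 [ 95  71  63  63  56  48  45  45  56  60  62  62]
 [ 81  59  57  53  52  56  57  43  42  42  41  41]
 [ 47  34  32  30  39  65  68  48  28  24  28  24]
 [ 40  34  32  31  40  68  72  52  37  29  33  36]
 [ 71  69  62  59  55  71  71  56  45  44  49  63]
 [ 95  94  95  86  69  72  74  61  52  50  57  76]
 [ 98 100  95  87  69  69  72  60  52  49  52  69]
 [ 96  98  91  74  61  62  69  59  51  52  55  70]
 [ 96  96  94  79  69  61  70  59  52  55  71  87]
 [ 98  97  97  95  88  73  72  59  58  71  88  96]
 [ 98  97  97  96  89  
[... 1374 characters left out ...]
6 59 72 70 57 51 52 67 89]
 [97 94 78 60 59 72 70 57 53 57 72 91]
 [98 97 90 74 63 72 67 55 62 72 87 96]
 [97 94 88 79 66 69 62 54 69 81 91 96]
 [94 83 73 72 69 69 63 59 64 67 81 93]
 [89 67 64 80 82 77 73 77 78 63 70 89]
 [90 66 58 74 80 77 73 78 76 64 75 92]
 [93 81 69 68 68 66 67 72 74 75 88 96]
 [95 93 90 88 82 79 81 88 91 92 95 97]]
[[ 3  2  3  4  4  3  2  3  3]
 [ 5  4  4  4  4  4  3  4  4]
 [ 5  4  4  4  4  4  3  4  5]
 [ 5  4  4  4  4  4  3  3  4]
 [ 5  3  3  4  4  3  3  4  5]
 [ 5  5  4  4  4  3  4  4  5]
 [ 5  5  5  6  7  6  4  5  5]
 [ 4  6 12 18 21 12  5  4  5]
 [ 4  7 16 28 32 16  7  4  4]
 [ 3  5  9 16 19 10  6  4  5]
 [ 4  4  4  6  7  5  4  5  6]
 [ 5  5  5  5  5  6  6  6  6]]
```

Emit:
play_rows:
  increments: "0.0012 -0.0006 0 0;0 0 0 0;0 0 0 0"

```text
clock: 31.15
position: [0.5766, -0.051, 0.1585]
ee_rot: [0.411, 0.577, -0.419, 0.568]
ft_force: [-1.5, 0.4, 1.2]
grip_width: 0.247
```

```bash
cat > avg.py <<'E'
from h import *
psi=.315; a=np.radians(20); n=np.array([-np.sin(a)*np.cos(psi),-np.sin(a)*np.sin(psi),np.cos(a)]);ex=np.array([np.cos(a)*np.cos(psi),np.cos(a)*np.sin(psi),np.sin(a)])
F=[]
for i in range(30):
    c=camera('scene'); o=get_obs(); F.append(o['ft_force'])
F=np.array(F).mean(0); Fw=F+[0,0,.88]; print('mean',F.round(3),'normal',(Fw@n).round(2),'upslope',(Fw@ex).round(2),'along',(Fw@np.cross(n,ex)).round(2)); print(o['clock'],o['position'])
E
python3 avg.py; python3 goal.py 0
```

```text
mean [-1.142 -0.064  1.891] normal 2.98 upslope -0.09 along 0.29
32.65 [ 0.57660178 -0.05099661  0.15845513]
clock 32.65 F [-0.77 -0.49  1.69] Fn 1.89 x [-1.720e-02 -4.000e-04 -9.999e-01] zaz -1.2546
tip rel spot: upslope 0.0009 along 0.0000 normal -0.0080
axis err deg: slope 0.34 along -0.29
move tool [-0.0072 -0.0037 -0.    ] n in tool [-0.934 -0.357 -0.005]
```

```bash
python3 -c "
from h import *
workorder.hand_in(); o=get_obs(); print(o['clock'],o['position'],o['ft_force'],o['grip_width'])"
```

```text
the job is handed in; nothing more can be done
the job is handed in; nothing more can be done
```

I did both parts in the order asked and handed the job in at about 32.7 s, with the probe still gripped and pressing on the ring. No verdict was given.

**Pedal:** I pressed it with the closed fingers to its stop. The force peaked at about 31 N, eased to 8 N as the pedal rose about 3 mm, and then I held it at the stop again at about 24 N. In the picture afterwards the pedal was back up.

**Probe:** I took it out of the grey stand. The tool cannot tilt, so I pushed the stem against the stand's edge three times to pivot the probe in the grip. I then squeezed it at 50 N and lowered it onto the ring.

**Last checks:**
- **Tip position:** it is within about 1 mm of the ring centre by the pose model, and it looks centred in the scene picture. In the up-slope direction that picture is only good to a few millimetres, and the top camera's view was blocked by the arm.
- **Squareness:** the estimated error is about 0.3–0.4° from square. The tilt was measured from pictures at the stand, to about ±1°, and I could not check it again at the plate.
- **Pressing:** the averaged normal force is about 3.0 N, which puts the tip about 5.5 mm in. Side force was near zero, and the arm had not moved over the last 1.5 s.

**Disagreements:**
- **Tilt at the stand:** the first two pushes sprang back 2–5° more than planned, and the probe shifted about 5 mm in the grip. I corrected for both.
- **Pressing depth:** one force check came out slightly low compared with the position. A 0.8 mm press and a small shift down the slope brought the force up.

In the last full picture the bystanders looked to be where they started.

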